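# Put the polish-bottle row back in order

## Task

First stand the amber bottle that has tipped over onto the end rail upright again on the floor of the wooden lane, close beside the blue bottle and let go of it. Then pull the wooden end stop with the yellow tab up out of the narrow gap between the drawer boxes under the ledge and stand it upright, crosswise, on the lane floor between the amber bottle and the dark end rail, so that it closes the row. Leave the other bottles, the grey block in the other gap and everything else on the bench as they are.

Things in the scene. Friction and masses are not known exactly. Their poses are not given: they have to be found in the camera images.
- lane: Fixed wooden channel, 112 mm wide (its x), 254 mm long (its y), z up; origin under its centre, on the table; yaw -0.33 to 0.07 rad. Floor 6 mm thick; inside x -50..50, y -118..118 mm. Side walls 24 mm high, low wall (30 mm) at +y, dark end rail at -y. From +y to -y: green bottle, blue bottle, tipped amber bottle, end rail.
- lane_end (a point): Foot of the dark end rail's inner face, at the middle of the lane's width, on the lane floor (lane frame: x 0, y -118, z 6 mm); same axes as the lane. The rail is 10 mm thick (lane y -128..-118) and its top is 58 mm above the table.
- bottle_c_center (a point): Amber square bottle, about 0.25 kg: body 50 x 50 x 100 mm, neck 38 mm dia to 108 mm, black round cap 30 mm dia from 108 to 140 mm above the base. Point on its axis 70 mm above the base; z runs along the axis to the cap, x along the lane's x. Starts leaning 42 degrees to the lane's -y: base edge on the floor, side on the end rail's top, cap hanging out past the rail.
- bottle_b_center (a point): Blue square bottle with white cap, same size, upright in the lane; point on its axis 70 mm above its base. Loose, not to be disturbed.
- bottle_a_center (a point): Green square bottle with white cap, same size, upright at the lane's +y end; point on its axis 70 mm above its base. Loose, not to be disturbed.
- station: Fixed row of three wooden drawer boxes under a ledge; origin under its centre on the table, x away from the robot, y along the row, z up; yaw -0.07 to 0.33 rad. Boxes x -65..65 mm, tops 52 mm high, with 28 mm gaps along x centred at y = -49 and +49 mm, open at the top. Each gap is closed at front and back by a lip 40 mm high (6 mm thick, |x| 59..65 mm).
- ledge (a point): Middle of the lower front edge of the ledge over the drawer boxes, 170 mm above the table (station frame x -22, y 0 mm); same axes as the station. The board reaches 75 mm in +x, 142 mm either side in y, is 14 mm thick; jars on it reach 222 mm height; side posts 12 mm wide at y = -136 and +136 mm.
- stop_center (a point): L-shaped wooden end stop, about 0.1 kg: base 80 mm (its x) x 24 mm (y) x 58 mm high (z up), with a yellow tab on its -x end (x -40..-6 mm, full thickness) rising to 100 mm. Point mid-length and mid-thickness, 50 mm above the underside. Stands on the table in one of the two gaps, tab towards the robot, x along the station's x; only what is above 52 mm is exposed.
- stop_tab (a point): Centre plane of the end stop's yellow tab, 84 mm above the stop's underside, 23 mm towards its -x from point stop_center; same axes. The tab is 34 mm long in x; the ledge's front edge lies 28 to 36 mm behind the tab's front face and 70 mm above its top, so the gripper must lean back towards the robot.
- spare_center (a point): Grey plain block 80 x 24 x 84 mm standing in the other gap; point at its centre, 42 mm up. Loose, not to be disturbed.
- cup: White tool cup, 72 mm dia, 95 mm high, handles up to 155 mm; origin at the centre of its underside. Loose, leave alone.
- anvil: Square steel bench block 75 x 75 x 26 mm, origin under its centre. Loose, leave alone.
- tray: Open wooden tray 130 x 110 x 45 mm, origin under its centre. Loose, leave alone.
- mandrel: Steel cone on a round foot 52 mm dia, 130 mm high, origin under its centre. Loose, leave alone.
- hammer: Small hammer, 200 mm long, lying on the table in front of the drawer boxes, about 30 mm high. Loose, leave alone.
Things that resemble listed ones, but are neither listed nor needed, are in the scene too. What is shaped like the part that bears stop_center but green is not meant.

How it is judged (in metres and radians):
On the way, in this order (a step that is already met when the one before it is completed fails the run):
1. the amber bottle stands upright on the lane floor beside the blue one, released (angle between bottle_c_center's own z axis and vertical below 0.1 rad and x of bottle_c_center in the frame of lane between -0.035 and 0.035 m and y of bottle_c_center in the frame of lane between -0.055 and 0 m and z of bottle_c_center in the frame of lane between 0.07 and 0.082 m and linear speed of bottle_c below 0.02 m/s and contact force between the fingers and bottle_c below 0.1 N), for 0.2 s.
2. the end stop is lifted out of its gap (height (world z) of stop_center above 0.092 m and contact force between the fingers and stop above 1 N), for 0.1 s.
At the end, for the whole second after the job is handed in: Both released, at rest, upright (0.1 rad) on the lane floor: bottle axis within 35 mm of the lane middle line, lane y -55..0 mm; end stop (0.12 rad) between bottle and end rail, middle within 25 mm of the middle line, lane y -118..-60 mm, long side across the lane within 0.30 rad (all of step 1 and angle between stop_center's own z axis and vertical below 0.12 rad and x of stop_center in the frame of lane between -0.025 and 0.025 m and y of stop_center in the frame of lane between -0.118 and -0.06 m and z of stop_center in the frame of lane between 0.05 and 0.062 m and angle between the x axis of stop_center and the x axis of lane, either way round below 0.3 rad and linear speed of stop below 0.02 m/s and contact force between the fingers and stop below 0.1 N); the robot touches nothing.
It fails at once if the green or blue bottle is knocked over or shifted by more than 30 mm (angle between any of bottle_a_center, bottle_b_center's own z axis and vertical above 0.3 rad or distance of any of bottle_a_center, bottle_b_center from where it was at the start of the episode above 0.03 m).
It fails at once if the grey block is shifted by more than 25 mm (distance of spare_center from where it was at the start of the episode above 0.025 m).
It fails at once if another thing on the bench is shifted by more than 30 mm (distance of any of cup, anvil, tray, mandrel, hammer from where it was at the start of the episode above 0.03 m).
It also fails if it takes over 72 s, if anything falls off the work surface, if the arm or the gripper's body presses on something with over 40 N, if the wrist force passes 120 N, or if a joint passes its speed limit or range.

## Robot

A 6-joint arm with a two-finger parallel gripper is mounted at the origin on the work surface. World frame = base frame: x ahead of the robot, y to its left, z up, the work surface at z = 0. Lengths are in mm, angles in rad, forces in N, time in s.
With the tool pointing down it reaches from about 400 to 925 mm from the base axis. Payload 12.5 kg.
Tool frame: the origin (TCP) lies midway between the tips of the shut fingers; the grasp point (between the pads) lies 19 mm behind it; x points along the fingers, y is the direction in which the jaws open and shut, and the axes are right-handed (so a half turn about x gives the same grasp; the last joint's range is limited). The gripper opens to 95 mm and grips with 3 to 60 N. Pads are 20 mm wide; open, the fingers measure 119 mm over their backs; the gripper's body (75 mm by 180 mm) begins 59 mm behind the grasp point.
Start: joints at [-1.341, 0.491, 1.559, -0, 1.092, -0.106], TCP at [205.976, -590.102, 214.661] pointing down, gripper open.
Joint ranges: [-3.1, 3.1], [-0.84, 2.19], [0.05, 2.79], [-1.13, 4.28], [0.06, 2.93], [-2.69, 2.69]. Speed limits (rad/s): [2.22, 2.22, 2.79, 3.14, 3.14, 3.14].

## Interface

Orientations are given as [roll, pitch, yaw] about the fixed x, y, z axes, in that order (R = Rz(yaw) Ry(pitch) Rx(roll)).
In Python, from cell import state, read_camera, job_done gives the robot as it stands.
- The arm moves only by the tool move_arm, never from a script. Its argument "targets" is a list of rows, each a list of 7 numbers: the shift along the world's x, y, z in m, then the turn, a rotation vector about the world's x, y, z in degrees, then the gripper's target within -1 to 1 (fully open at 1, half-way at 0, shut at -1). In form: [[dx, dy, dz, wx, wy, wz, hand], ...]. A call has 1 to 10 rows; each row is the pose to reach, as a shift and turn from the pose commanded when the call began; what a row does not reach only later rows make up. A row lasts 1/10 s, in which the tool goes at most 50 mm and 8.59 degrees, less where a joint would pass 70% of its speed; a pose out of reach is approached as far as the arm can. A call with a gripper value outside its range is refused whole. The fingers move at their own pace and stop on an object; the grip force is fixed at half the most. Time passes only in rows, so rows that repeat a pose let the fingers close. It gives the time, the measured TCP pose, the force and the opening at its end, in the units of the state.
- state(): the state, without advancing time (a new reading comes with each control period).
- read_camera(name): name is "side" or "top" or "wrist"; returns a dict with "img" (400x640x3 uint8, blue, green, red), "mtx" (3x3 intrinsics, pixels), "cam_to_world" (4x4, takes a point from camera to world coordinates); the wrist camera has in their place "mount" (4x4, takes a point from camera to tool coordinates, whose origin is the TCP and whose axes are the tool frame's). Camera axes: x right, y up, looking along -z (the intrinsics and any distortion apply to the point x, -y, -z); pixel columns grow to the right and rows downward; lengths in mm; the calibration is good to about 2 mm. The wrist camera is an equidistant fisheye: a pixel r from the principal point sees the ray r / f radians off the axis. A picture is of the moment at which its call begins: read the wrist's pose just before it. There is no depth.
- job_done(): hands the job in, once; it reports no verdict.
The state is a dict: "t": time; "joints": joint angles; "qvel": joint speeds; "tau": joint torques, N m; "eef_pos": TCP position; "tcp_rot": TCP orientation; "ft_force": force on the tool from outside, world axes, zero at the start; "moment": the same for the moment, N m; "opening": opening from 0.0 (shut) to 1.0 (fully open).
Only numpy, scipy, OpenCV 4.12 (cv2) and the standard library are available. Lean on these libraries where they do the work, as an engineer would, in place of code of your own. Each camera call takes 0.05 s, during which the arm holds its last target.

## Working session

There is one attempt and no reset: what is moved stays moved. The work goes in short steps, Python scripts to look and compute and a tool call to move; the robot and the scene stay as the last step left them, time stands still between calls to the robot, and variables do not carry over. Pictures are saved under pics/ and viewed, and the job is handed in when it is done.

Besides the shell and the picture viewer there is one more tool, called after "Request:" as name(argument=value, ...) on one line, values as JSON. move_arm: Moves the arm, as the interface text tells. Its arguments: {"type":"object","properties":{"targets":{"type":"array"}},"required":["targets"]}

```bash
ls; mkdir -p pics
python3 - <<'E'
from cell import state, read_camera
import cv2, numpy as np
print(state())
for n in ["side","top","wrist"]:
    c=read_camera(n); cv2.imwrite(f"pics/{n}0.png",c["img"])
    np.savez(f"{n}0.npz",**{k:np.array(v) for k,v in c.items()})
    print(n,{k:np.round(v,3).tolist() for k,v in c.items() if k!="img"})
E
```

```text
pics
{'t': 0.0, 'joints': array([-1.34060926e+00,  4.91546391e-01,  1.55947949e+00, -1.00651459e-06,
        1.09168664e+00, -1.05598699e-01]), 'qvel': array([-1.23040651e-03, -1.54815864e-03,  3.16782429e-04,  7.83540723e-05,
        3.75775790e-04, -6.65465805e-04]), 'tau': array([ 3.56812707e-03, -6.12636566e+01, -2.58179677e+01,  6.94006914e-02,
        4.82691871e-02, -1.25339643e-04]), 'eef_pos': array([ 205.90781469, -589.83685436,  214.05958551]), 'tcp_rot': array([-1.6755979 ,  1.56967646,  1.80178098]), 'ft_force': array([ 0.24879022,  0.87138297, -0.13853121]), 'moment': array([-0.00772532, -0.02910874,  0.05192716]), 'opening': 1.0007129591644475}
side {'mtx': [[415.73, 0.0, 312.775], [0.0, 415.73, 202.536], [0.0, 0.0, 1.0]], 'cam_to_world': [[0.959, 0.215, -0.184, 412.621], [-0.283, 0.738, -0.613, -609.733], [0.004, 0.639, 0.769, 825.465], [0.0, 0.0, 0.0, 1.0]]}
top {'mtx': [[475.443, 0.0, 325.759], [0.0, 475.443, 193.717], [0.0, 0.0, 1.0]], 'cam_to_world': [[-0.019, 0.996, -0.092, 459.967], [-1.0, -0.02, -0.01, -35.354], [-0.012, 0.091, 0.996, 1367.222], [0.0, 0.0, 0.0, 1.0]]}
wrist {'mtx': [[309.707, 0.0, 318.43], [0.0, 309.707, 201.835], [0.0, 0.0, 1.0]], 'mount': [[-0.001, 0.265, -0.964, -169.547], [1.0, 0.001, -0.001, -0.235], [0.001, -0.964, -0.265, -74.397], [0.0, 0.0, 0.0, 1.0]]}
```

View pics/side0.png

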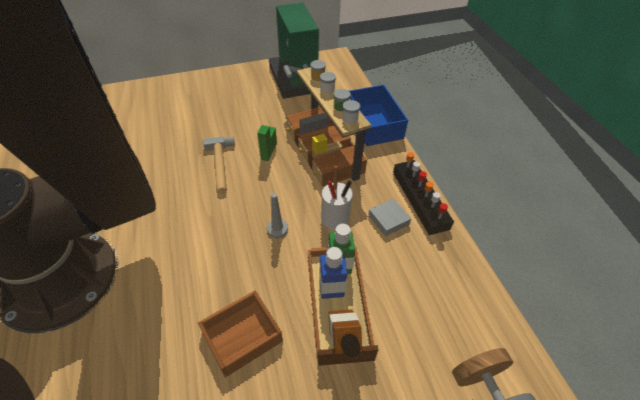

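View pics/top0.png

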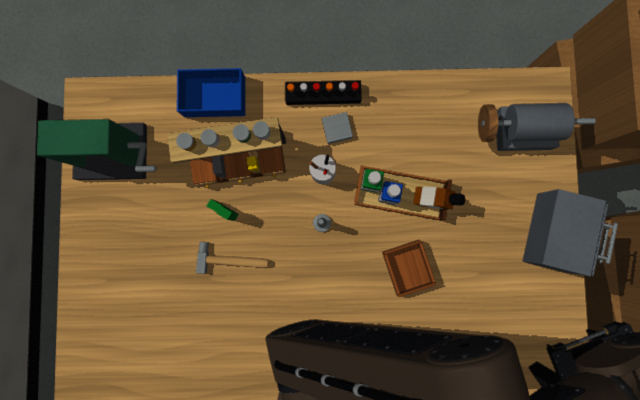

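View pics/wrist0.png

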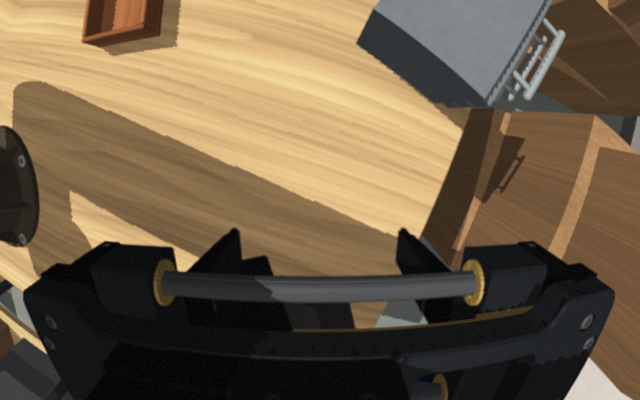

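```bash
cat > h.py <<'E'
import numpy as np, cv2
from scipy.spatial.transform import Rotation as R
def load(n): return dict(np.load(n,allow_pickle=True))
def ray(c,u,v,T=None):
    T=c["cam_to_world"] if T is None else T
    K=c["mtx"]; d=np.array([(u-K[0,2])/K[0,0],-(v-K[1,2])/K[1,1],-1.])
    d=T[:3,:3]@d; return T[:3,3],d/np.linalg.norm(d)
def fray(c,u,v,T):
    K=c["mtx"]; x=u-K[0,2]; y=v-K[1,2]; r=np.hypot(x,y); th=r/K[0,0]
    d=np.array([np.sin(th)*x/r,-np.sin(th)*y/r,-np.cos(th)])
    d=T[:3,:3]@d; return T[:3,3],d
def onz(o_d,z):
    o,d=o_d; return o+d*(z-o[2])/d[2]
def proj(c,p):
    T=np.linalg.inv(c["cam_to_world"]); q=T[:3,:3]@np.asarray(p,float)+T[:3,3]
    K=c["mtx"]; return np.array([K[0,2]+K[0,0]*q[0]/-q[2], K[1,2]-K[1,1]*q[1]/-q[2]])
def fproj(c,p,T):
    T=np.linalg.inv(T); q=T[:3,:3]@np.asarray(p,float)+T[:3,3]
    th=np.arctan2(np.hypot(q[0],q[1]),-q[2]); K=c["mtx"]; s=th*K[0,0]/np.hypot(q[0],q[1])
    return np.array([K[0,2]+s*q[0],K[1,2]-s*q[1]])
def tri(a,b):
    A=[];B=[]
    M=np.zeros((3,3));v=np.zeros(3)
    for o,d in (a,b):
        P=np.eye(3)-np.outer(d,d); M+=P; v+=P@o
    return np.linalg.solve(M,v)
def tool(s):
    T=np.eye(4);T[:3,:3]=R.from_euler('xyz',s["tcp_rot"]).as_matrix();T[:3,3]=s["eef_pos"];return T
def crop(img,x0,y0,x1,y1,k,out):
    cv2.imwrite(out,cv2.resize(img[y0:y1,x0:x1],None,fx=k,fy=k,interpolation=cv2.INTER_CUBIC))
def lane(c,p,yaw): # lane->world
    c_,s_=np.cos(yaw),np.sin(yaw); return np.array([c[0]+c_*p[0]-s_*p[1],c[1]+s_*p[0]+c_*p[1],p[2]])
E
python3 - <<'E'
from h import *
t=load("top0.npz");s=load("side0.npz")
crop(t["img"],340,155,480,225,5,"pics/c1.png")
crop(t["img"],160,115,290,225,6,"pics/c2.png")
crop(s["img"],290,210,390,375,4,"pics/c3.png")
crop(s["img"],250,60,380,190,5,"pics/c4.png")
E
```

```text
(no output)
```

View pics/c1.png

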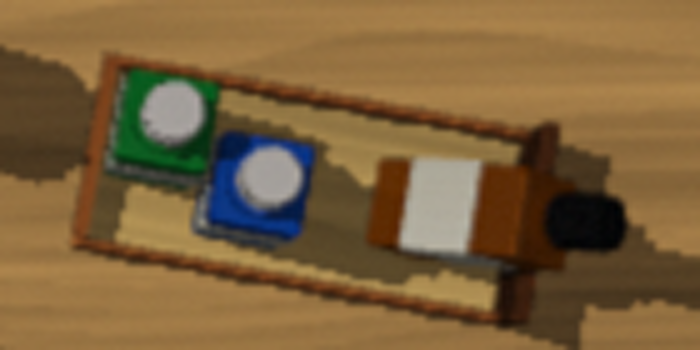

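View pics/c2.png

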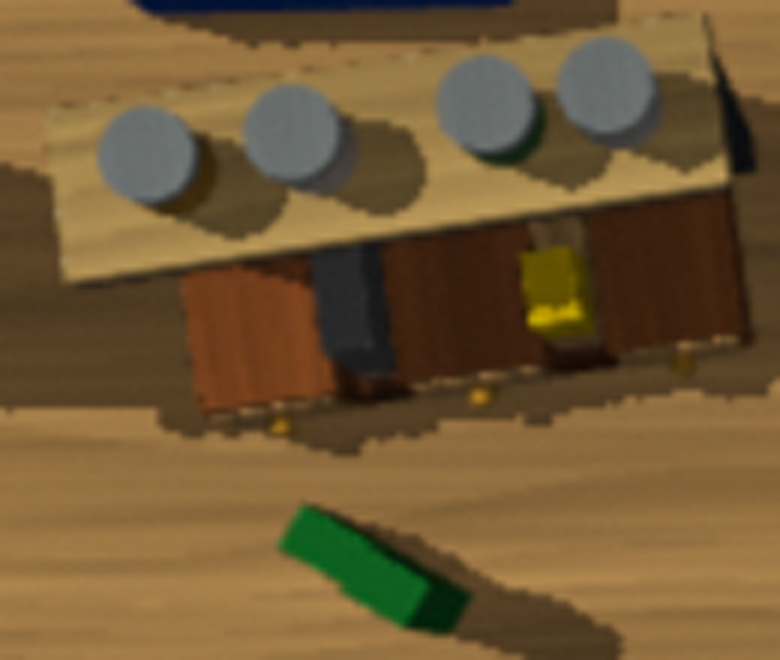

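View pics/c3.png

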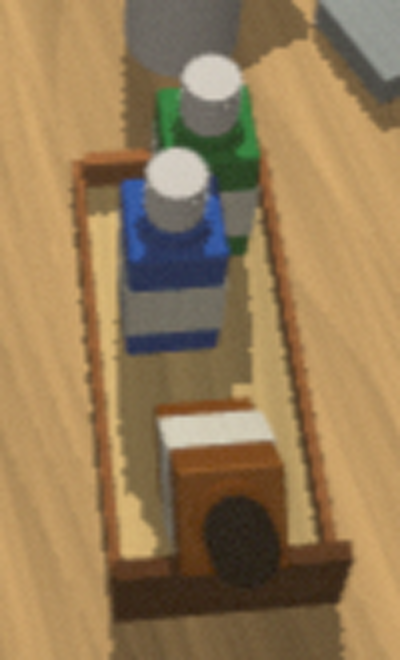

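View pics/c4.png

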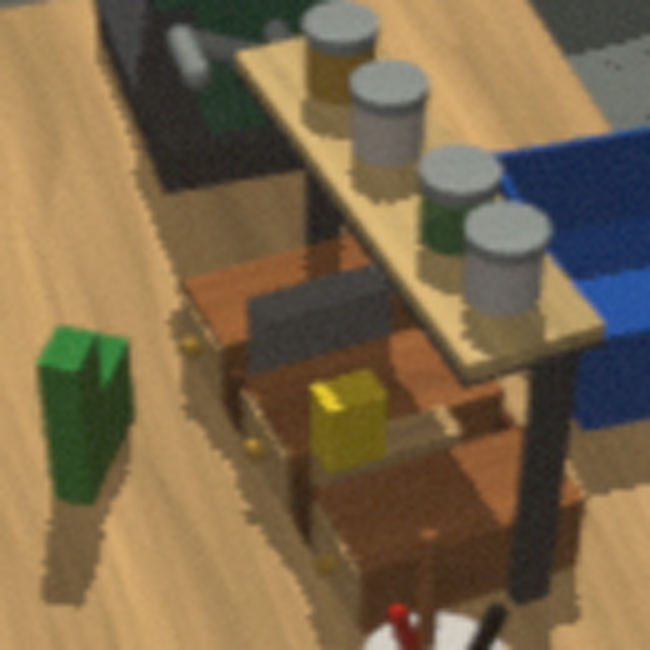

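Run:
```python
from h import *
t=load("top0.npz");s=load("side0.npz")
P=lambda u,v,z,c=t: onz(ray(c,u,v),z)
c1=lambda x,y:(340+x/5,155+y/5)
c2=lambda x,y:(160+x/6,115+y/6)
c3=lambda x,y:(290+x/4,210+y/4)
c4=lambda x,y:(250+x/5,60+y/5)
print("lane top: ")
L={}
for n,p,z,l in [("A",(77,244),30,(-56,127)),("B",(106,55),30,(56,127)),("C",(557,124),58,(56,-128)),("D",(514,326),58,(-56,-128))]:
    q=P(*c1(*p),z); L[n]=(q,l); print(n,q.round(1))
for n,p,z,l in [("A",(75,155),30,(-56,127)),("C",(350,542),58,(56,-128)),("D",(112,563),58,(-56,-128))]:
    q=P(*c3(*p),z,s); L[n+"s"]=(q,l); print(n,q.round(1))
def fit(L):
    a=np.array([v[0][:2] for v in L.values()]);b=np.array([v[1] for v in L.values()],float)
    ac=a.mean(0);bc=b.mean(0);A=a-ac;B=b-bc
    yaw=np.arctan2((B[:,0]*A[:,1]-B[:,1]*A[:,0]).sum(),(A*B).sum())
    Rm=np.array([[np.cos(yaw),-np.sin(yaw)],[np.sin(yaw),np.cos(yaw)]])
    o=ac-Rm@bc; print("yaw",yaw,"o",o,"res",(a-(b@Rm.T+o)).round(1).tolist()); return o,yaw
o,y=fit(L)
print("ledge")
S={}
for n,p,z,l in [("a",(64,285),184,(-22,142)),("b",(731,186),184,(-22,-142)),("c",(43,108),184,(53,142)),("d",(708,13),184,(53,-142)),("e",(203,412),52,(-65,118)),("f",(750,343),52,(-65,-118))]:
    q=P(*c2(*p),z); print(n,q.round(1)); 
    if n in "abcd": S[n]=(q,l)
for n,p,z,l in [("b",(465,365),184,(-22,-142)),("d",(605,325),184,(53,-142)),("a",(236,55),184,(-22,142))]:
    q=P(*c4(*p),z,s); print(n,q.round(1)); S[n+'s']=(q,l)
so,sy=fit(S)
def inv(o,y,p):
    d=np.array(p[:2])-o;return np.array([np.cos(y)*d[0]+np.sin(y)*d[1],-np.sin(y)*d[0]+np.cos(y)*d[1]])
# yellow tab top, corners z=100
for p in [(521,253),(572,246),(528,312),(583,303)]:
    q=P(*c2(*p),100);print("tab",q.round(1),inv(so,sy,q).round(1))
for p in [(310,388),(318,408),(365,372),(385,382)]:
    q=P(*c4(*p),100,s);print("tabs",q.round(1),inv(so,sy,q).round(1))
for n,p,z in [("bluecap",(271,178),146),("greencap",(175,112),146)]:
    q=P(*c1(*p),z);print(n,q.round(1),inv(o,y,q).round(1))
for n,p,z in [("bluecap",(178,170),146),("greencap",(211,77),146)]:
    q=P(*c3(*p),z,s);print(n,q.round(1),inv(o,y,q).round(1))
# amber upper edges, side-face top edge at rail etc: two-view neck/body corner
np.savez("fit0.npz",o=o,y=y,so=so,sy=sy)
```

```text
lane top: 
A [ 553.  -104.3   30. ]
B [ 660.1 -123.4   30. ]
C [ 612.3 -369.6   58. ]
D [ 501.3 -341.3   58. ]
A [ 554.9 -104.8   30. ]
C [ 613.6 -365.4   58. ]
D [ 504.1 -343.5   58. ]
yaw -0.20204926744070334 o [ 582.91199088 -233.57802096] res [[-0.6, -6.4], [-3.2, -3.0], [0.2, 0.6], [-1.1, 6.4], [1.4, -6.8], [1.5, 4.9], [1.7, 4.3]]
ledge
a [655.8 367.1 184. ]
b [692.1  85.7 184. ]
c [731.7 376.9 184. ]
d [766.6  94.7 184. ]
e [616.5 346.3  52. ]
f [643.8  91.1  52. ]
b [693.1  83.8 184. ]
d [766.4  92.4 184. ]
a [656.8 360.  184. ]
yaw 0.12781151939246338 o [696.28410185 227.48650206] res [[-0.6, 1.5], [-0.4, 1.9], [0.9, 1.8], [-0.4, 1.3], [0.5, 0.0], [-0.5, -1.0], [0.5, -5.5]]
tab [680.  189.3 100. ] [-21.  -35.8]
tab [682.7 166.2 100. ] [-21.3 -59. ]
tab [653.1 186.2 100. ] [-48.1 -35.5]
tab [656.7 161.4 100. ] [-47.7 -60.5]
tabs [646.2 180.1 100. ] [-55.7 -40.6]
tabs [645.8 164.1 100. ] [-58.2 -56.4]
tabs [677.5 184.1 100. ] [-24.2 -40.6]
tabs [685.2 173.6 100. ] [-17.9 -52. ]
bluecap [ 577. -199.  146.] [-12.7  32.7]
greencap [ 612.3 -150.6  146. ] [12.1 87.2]
bluecap [ 579.6 -200.7  146. ] [-9.9 31.6]
greencap [ 613.  -152.6  146. ] [13.3 85.3]
```

Run:
```python
from h import *
t=load("top0.npz");s=load("side0.npz");f=load("fit0.npz")
o=np.array([582.9,-233.6]);y=-.20
def inv(o,y,p):
    d=np.array(p[:2])-o;return np.array([np.cos(y)*d[0]+np.sin(y)*d[1],-np.sin(y)*d[0]+np.cos(y)*d[1]])
c1=lambda x,y:(340+x/5,155+y/5)
c3=lambda x,y:(290+x/4,210+y/4)
for n,p,z in [("base+x",(383,158),39),("base-x",(368,244),39),("sh+x",(528,163),113),("sh-x",(515,262),113),("cap",(600,222),110)]:
    q=onz(ray(t,*c1(*p)),z);print(n,q.round(1),inv(o,y,q).round(1))
for n,p,z in [("base-x",(157,407),39),("base+x",(262,400),39),("sh-x",(178,470),113),("sh+x",(283,462),113),("captop",(241,541),127)]:
    q=onz(ray(s,*c3(*p)),z);print("s",n,q.round(1),inv(o,y,q).round(1))
print("captri",[inv(o,y,q).round(1).tolist()+[q[2]] for q in [tri(ray(t,*c1(615,222)),ray(s,*c3(241,541)))]])
# overlay
for nm,c in (("top",t),("side",s)):
    im=cv2.resize(c["img"],None,fx=4,fy=4,interpolation=cv2.INTER_CUBIC)
    def pl(pts):
        a=np.array([proj(c,lane(o,p,y))*4+1.5 for p in pts]).astype(int)
        cv2.polylines(im,[a],True,(255,0,255),1)
    pl([(-56,126,24),(56,126,24),(56,-128,24),(-56,-128,24)]);pl([(-50,118,6),(50,118,6),(50,-118,6),(-50,-118,6)]);pl([(-56,-118,58),(56,-118,58),(56,-128,58),(-56,-128,58)])
    if nm=="top": cv2.imwrite("pics/ov_top.png",im[600:930,1380:1900])
    else: cv2.imwrite("pics/ov_side.png",im[960:1500,1160:1560])
```

```text
base+x [ 597.3 -276.4   39. ] [ 22.6 -39.1]
base-x [ 549.2 -266.3   39. ] [-26.6 -38.8]
sh+x [ 585.5 -339.4  113. ] [  23.5 -103.2]
sh-x [ 533.2 -330.4  113. ] [ -29.5 -104.7]
cap [ 553.7 -376.7  110. ] [  -0.2 -146.1]
s base-x [ 551.1 -267.7   39. ] [-24.4 -39.7]
s base+x [ 603.3 -279.    39. ] [ 29.  -40.5]
s sh-x [ 537.8 -331.   113. ] [ -24.8 -104.4]
s sh+x [ 584.1 -340.7  113. ] [  22.5 -104.7]
s captop [ 551.2 -373.9  127. ] [  -3.2 -143.8]
captri [[-3.3, -147.1, np.float64(136.14439651798912)]]
```

View pics/ov_top.png

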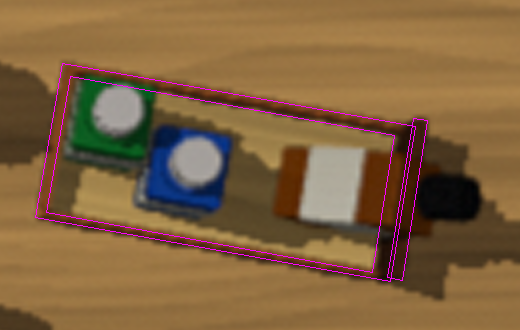

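View pics/ov_side.png

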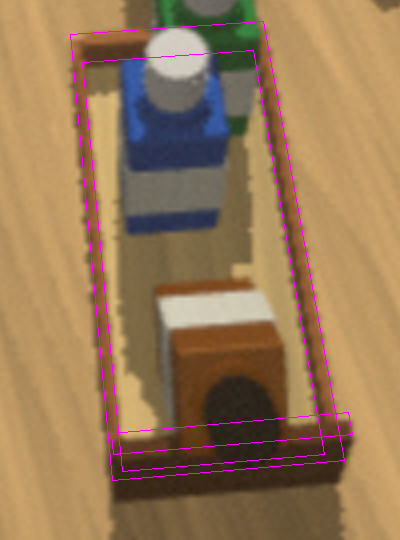

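Run:
```python
from h import *
t=load("top0.npz");s=load("side0.npz")
c1=lambda x,y:(340+x/5,155+y/5)
c3=lambda x,y:(290+x/4,210+y/4)
L=[]
for c,f,p,z,l in [(t,c1,(77,244),30,(-56,126)),(t,c1,(106,55),30,(56,126)),(t,c1,(558,124),58,(56,-128)),(t,c1,(527,326),58,(-56,-128)),(t,c1,(499,322),58,(-56,-118)),
 (s,c3,(75,155),30,(-56,126)),(s,c3,(350,542),58,(56,-118)),(s,c3,(110,563),58,(-56,-118)),(s,c3,(112,587),58,(-56,-128)),(s,c3,(348,568),58,(56,-128))]:
    L.append((onz(ray(c,*f(*p)),z)[:2],l))
a=np.array([v[0] for v in L]);b=np.array([v[1] for v in L],float)
ac=a.mean(0);bc=b.mean(0);A=a-ac;B=b-bc
yaw=np.arctan2((B[:,0]*A[:,1]-B[:,1]*A[:,0]).sum(),(A*B).sum())
Rm=np.array([[np.cos(yaw),-np.sin(yaw)],[np.sin(yaw),np.cos(yaw)]])
o=ac-Rm@bc; print("yaw",yaw,"o",o);print((a-(b@Rm.T+o)).round(1).tolist())
y=yaw
for nm,c in (("top",t),("side",s)):
    im=cv2.resize(c["img"],None,fx=4,fy=4,interpolation=cv2.INTER_CUBIC)
    def pl(pts):
        q=np.array([proj(c,lane(o,p,y))*4+1.5 for p in pts]).astype(int)
        cv2.polylines(im,[q],True,(255,0,255),1)
    pl([(-50,118,6),(50,118,6),(50,-118,6),(-50,-118,6)]);pl([(-56,-118,58),(56,-118,58),(56,-128,58),(-56,-128,58)]);pl([(-56,126,30),(56,126,30),(56,118,30),(-56,118,30)])
    if nm=="top": i1=im[600:930,1380:1900]
    else: i2=im[960:1500,1160:1560]
W=np.zeros((540,930,3),np.uint8);W[:330,:520]=i1;W[:,525:925]=i2
cv2.imwrite("pics/ov2.png",W[:, :925][:, :800] if 0 else cv2.resize(W,None,fx=.86,fy=.86))
np.savez("lane.npz",o=o,y=y)
def inv(p):
    return Rm.T@(np.array(p[:2])-o)
for n,c,f,p,z in [("b+x",t,c1,(383,158),39),("b-x",t,c1,(368,244),39),("sh+x",t,c1,(528,163),113),("sh-x",t,c1,(515,262),113),("sb-x",s,c3,(157,407),39),("sb+x",s,c3,(262,400),39),("ssh-x",s,c3,(178,470),113),("ssh+x",s,c3,(283,462),113),("blue",t,c1,(271,178),146),("blue",s,c3,(178,170),146)]:
    print(n,inv(onz(ray(c,*f(*p)),z)).round(1))
```

```text
yaw -0.20615706824765453 o [ 582.02942905 -236.84411713]
[[-0.1, -2.3], [-2.5, 1.6], [1.7, 3.5], [0.1, 2.3], [0.6, 7.7], [1.9, -2.7], [0.9, -1.6], [0.1, -2.3], [-0.2, -3.4], [-2.5, -2.8]]
b+x [ 23.  -35.6]
b-x [-26.1 -35.6]
sh+x [ 24.4 -99.7]
sh-x [ -28.7 -101.5]
sb-x [-24.  -36.5]
sb+x [ 29.5 -36.9]
ssh-x [ -24.  -101.2]
ssh+x [  23.3 -101.2]
blue [-12.6  36. ]
blue [-9.8 34.9]
```

View pics/ov2.png

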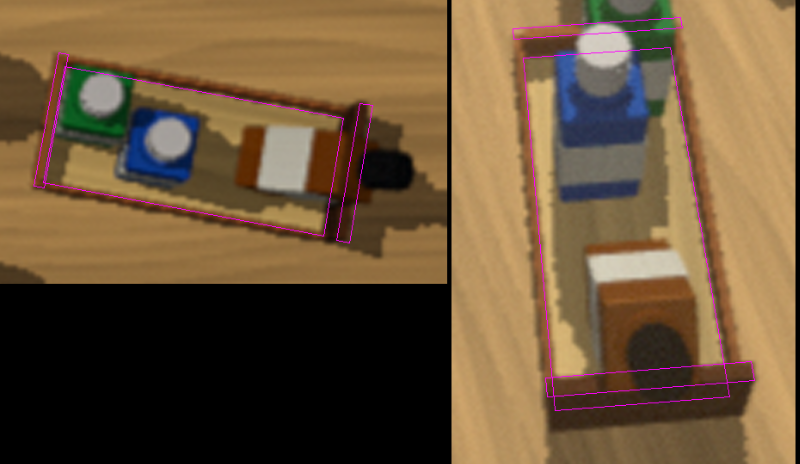

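Run:
```python
from h import *
from cell import state
s=state();T=tool(s);w=load("wrist0.npz")
print(T.round(3)); C=T@w["mount"]; print(C.round(3))
```

```text
[[-0.00000e+00  3.30000e-01 -9.44000e-01  2.05935e+02]
 [ 1.00000e-03 -9.44000e-01 -3.30000e-01 -5.89902e+02]
 [-1.00000e+00 -1.00000e-03 -0.00000e+00  2.14178e+02]
 [ 0.00000e+00  0.00000e+00  0.00000e+00  1.00000e+00]]
[[ 3.28000e-01  9.11000e-01  2.50000e-01  2.76133e+02]
 [-9.45000e-01  3.17000e-01  8.70000e-02 -5.65311e+02]
 [ 0.00000e+00 -2.65000e-01  9.64000e-01  3.83733e+02]
 [ 0.00000e+00  0.00000e+00  0.00000e+00  1.00000e+00]]
```

Request:
move_arm(targets=[[0.03,0.02,0.02,0,0,0,1],[0.07,0.04,0.05,0,0,0,1],[0.11,0.06,0.08,0,0,0,1],[0.15,0.08,0.1,0,0,0,1],[0.19,0.1,0.12,0,0,0,1],[0.23,0.12,0.12,0,0,0,1],[0.26,0.13,0.12,0,0,0,1],[0.27,0.14,0.12,0,0,0,1],[0.27,0.14,0.12,0,0,0,1],[0.27,0.14,0.12,0,0,0,1]])

```text
t: 1.15
eef_pos: [475.1, -450.4, 334.4]
tcp_rot: [-0.524, 1.57, 2.953]
ft_force: [0.1, 0.1, -0.2]
opening: 0.997
```

```bash
cat > shot.py <<'E'
import sys
from h import *
from cell import state, read_camera
def shot(n,name):
    s=state(); c=read_camera(n)
    if n=="wrist": c["cam_to_world"]=tool(s)@np.array(c["mount"])
    cv2.imwrite(f"pics/{name}.png",c["img"]); np.savez(f"{name}.npz",**{k:np.array(v) for k,v in c.items()})
    return c
if __name__=="__main__":
    for a in sys.argv[2:]: shot(a,sys.argv[1]+a)
E
python3 shot.py a wrist
```

```text
(no output)
```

View pics/awrist.png

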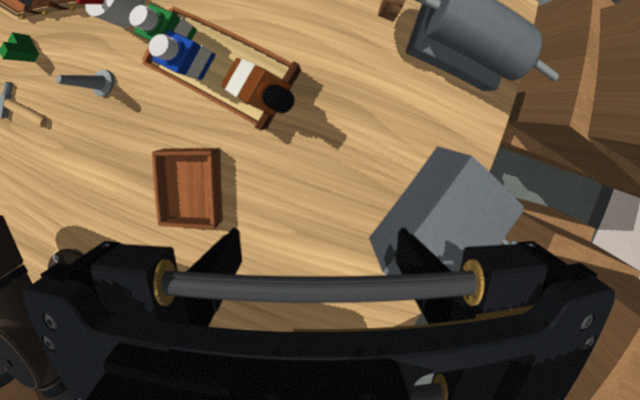

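Run:
```python
from h import *
w=load("awrist.npz");f=load("lane.npz");o=f["o"];y=float(f["y"])
k=8;x0,y0,x1,y1=225,50,315,140
im=cv2.resize(w["img"][y0:y1,x0:x1],None,fx=k,fy=k,interpolation=cv2.INTER_CUBIC)
im=np.clip(im*1.3,0,255).astype(np.uint8)
for i in range(x0,x1,10): cv2.putText(im,str(i),((i-x0)*k,10),0,.35,(0,0,255),1); cv2.line(im,((i-x0)*k+k//2,12),((i-x0)*k+k//2,18),(0,0,255),1)
for i in range(y0,y1,10): cv2.putText(im,str(i),(0,(i-y0)*k+8),0,.35,(0,0,255),1)
for pts in ([(-56,-118,58),(56,-118,58),(56,-128,58),(-56,-128,58)],[(-50,-118,6),(50,-118,6),(50,0,6),(-50,0,6)]):
    q=np.array([(fproj(w,lane(o,p,y),w["cam_to_world"])-[x0,y0]+.5)*k for p in pts]).astype(int)
    cv2.polylines(im,[q],True,(255,0,255),1)
cv2.imwrite("pics/a_ov.png",im[:600])
```

```text
(no output)
```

View pics/a_ov.png

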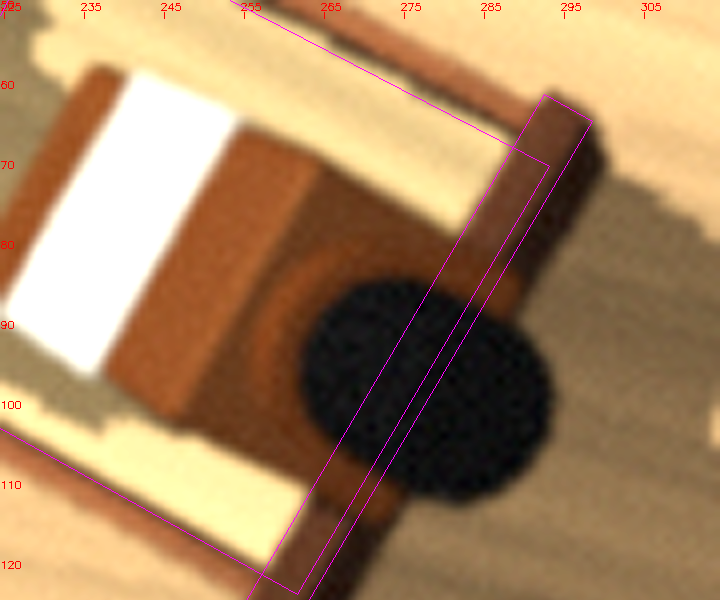

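```bash
cat > plan.py <<'E'
from h import *
f=np.load("lane.npz");O=f["o"];Y=float(f["y"])
Rl=R.from_euler('z',Y).as_matrix()
def Lw(p): p=np.array(p,float); q=Rl@p; return q+np.array([O[0],O[1],0])
def wL(p): return Rl.T@(np.array(p)-np.array([O[0],O[1],0]))
def ori(lean,F=None):  # tool frame: pointing (0,sin,-cos), y=+x of frame
    F=Rl if F is None else F
    s,c=np.sin(np.radians(lean)),np.cos(np.radians(lean))
    x=np.array([0,s,-c]);y=np.array([1.,0,0]);z=np.cross(x,y)
    return F@np.column_stack([x,y,z])
def delta(T,p,Rt):
    return (np.array(p)-T[:3,3]).round(1).tolist(), np.degrees(R.from_matrix(Rt@T[:3,:3].T).as_rotvec()).round(2).tolist()
E
python3 - <<'E'
from plan import *; from cell import state
T=tool(state())
d=ori(62)[:,0]
print("pre",Lw((-1,-193,132)),delta(T,Lw((-1,-193,132)),ori(62)))
print("grasp",Lw((-1,-96,80.7)),"advance",(d*0+Lw((-1,-96,80.7))-Lw((-1,-193,132))).round(1))
E
```

```text
pre [ 541.54353055 -425.55260137  132.        ] ([66.7, 25.2, -202.6], [48.53, -42.66, 52.93])
grasp [ 561.39941734 -330.60659692   80.7       ] advance [ 19.9  94.9 -51.3]
```

Run:
```python
from plan import *; from cell import state
t=load("top0.npz");w=load("awrist.npz")
print(tri(ray(t,566,191),fray(w,440,148,w["cam_to_world"])), tri(ray(t,606,205),fray(w,524,211,w["cam_to_world"])))
T=tool(state())
print("pre",Lw((-1,-184.5,145.6)),delta(T,Lw((-1,-184.5,145.6)),ori(52)))
print("adv",(Lw((-1,-97.8,77.9))-Lw((-1,-184.5,145.6))).round(1))
for k in range(1,10): pass
```

```text
[ 515.96303089 -286.38026594  848.55984561] [ 532.68811218 -740.86006798  143.4245641 ]
pre [ 543.28347939 -417.23259067  145.6       ] ([68.5, 33.5, -189.0], [40.75, -35.82, 54.75])
adv [ 17.7  84.9 -67.7]
```

Request:
move_arm(targets=[[0.007,0.003,0,4.08,-3.58,5.48,1],[0.014,0.007,0,8.15,-7.16,10.95,1],[0.021,0.01,0,12.23,-10.75,16.43,1],[0.028,0.013,0,16.3,-14.33,21.9,1],[0.035,0.017,0,20.38,-17.91,27.38,1],[0.042,0.02,0,24.45,-21.49,32.85,1],[0.049,0.023,0,28.53,-25.07,38.33,1],[0.056,0.027,0,32.6,-28.66,43.8,1],[0.062,0.03,0,36.68,-32.24,49.28,1],[0.068,0.033,0,40.75,-35.82,54.75,1]])

```text
t: 2.2
eef_pos: [542.6, -418.7, 335.0]
tcp_rot: [3.137, 0.66, 1.363]
ft_force: [0.1, -0.4, 0.0]
opening: 1.0
```

Run:
```python
from plan import *; from cell import state
s=state();T=tool(s);print(s["joints"].round(2),s["t"])
print("pre",delta(T,Lw((-1,-184.5,145.6)),ori(52)))
```

```text
[-0.98  0.76  1.    0.67  2.01 -0.69] 2.2
pre ([0.7, 1.5, -189.4], [-0.15, 0.25, -0.08])
```

Joints are well within range. Descend to the pre‑grasp pose.

Request:
move_arm(targets=[[0,0.001,-0.03,0,0,0,1],[0.001,0.001,-0.07,0,0,0,1],[0.001,0.001,-0.11,0,0,0,1],[0.001,0.001,-0.15,0,0,0,1],[0.001,0.001,-0.18,0,0,0,1],[0.001,0.001,-0.189,0,0,0,1],[0.001,0.001,-0.189,0,0,0,1],[0.001,0.001,-0.189,0,0,0,1]])

```text
t: 3.0
eef_pos: [544.9, -417.1, 147.3]
tcp_rot: [3.138, 0.664, 1.362]
ft_force: [0.3, 0.5, 0.0]
opening: 1.0
```

```bash
python3 shot.py b wrist side top
python3 - <<'E'
from plan import *; from cell import state
s=state();T=tool(s);print(s["joints"].round(2),s["t"])
print("pre",delta(T,Lw((-1,-184.5,145.6)),ori(52)), "grasp",delta(T,Lw((-1,-97.8,77.9)),ori(52)))
w=load("bside.npz"); crop(w["img"],260,200,440,390,3,"pics/b_side_c.png")
w=load("btop.npz"); crop(w["img"],340,135,540,275,4,"pics/b_top_c.png")
E
```

```text
[-0.98  0.91  1.18  0.61  1.74 -0.89] 3.15
pre ([-1.9, -0.6, -1.8], [0.11, 0.15, -0.02]) grasp ([15.9, 84.2, -69.5], [0.11, 0.15, -0.02])
```

View pics/bwrist.png

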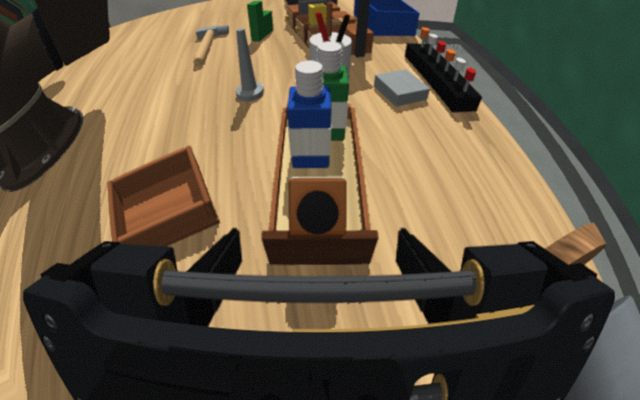

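View pics/b_side_c.png

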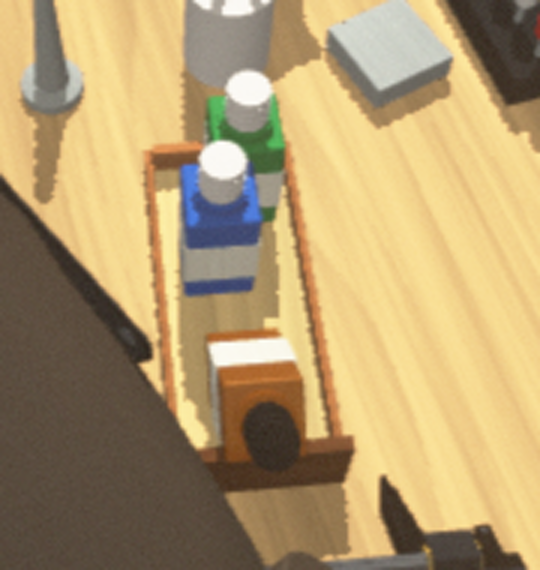

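View pics/b_top_c.png

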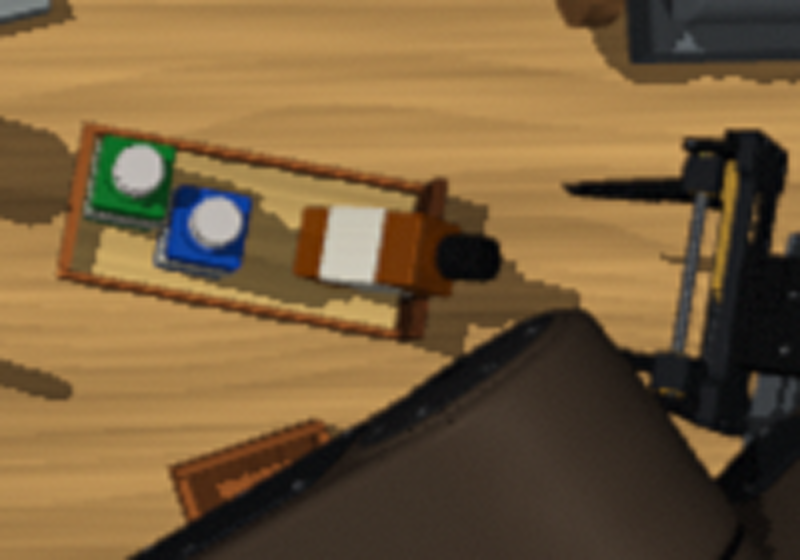

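Request:
move_arm(targets=[[0.003,0.017,-0.014,0,0,0,1],[0.006,0.034,-0.028,0,0,0,1],[0.009,0.05,-0.042,0,0,0,1],[0.013,0.067,-0.055,0,0,0,1],[0.016,0.084,-0.068,0,0,0,1],[0.016,0.084,-0.068,0,0,0,1],[0.016,0.084,-0.068,0,0,0,1]])

```text
t: 3.85
eef_pos: [561.3, -332.6, 78.7]
tcp_rot: [3.139, 0.664, 1.364]
ft_force: [-0.6, -0.3, 1.0]
opening: 1.002
```

```bash
python3 shot.py c wrist side
python3 - <<'E'
from plan import *; from cell import state
s=state();T=tool(s);print(s["joints"].round(2),s["t"])
print(wL(T[:3,3]),"grasp",delta(T,Lw((-1,-97.8,77.9)),ori(52)))
w=load("cside.npz"); crop(w["img"],260,200,440,390,3,"pics/c_side_c.png")
E
```

```text
[-0.9   0.92  1.37  0.65  1.54 -0.96] 3.95
[ -0.67534224 -98.68482725  78.79707703] grasp ([-0.1, 0.9, -0.9], [0.08, 0.13, -0.0])
```

View pics/cwrist.png

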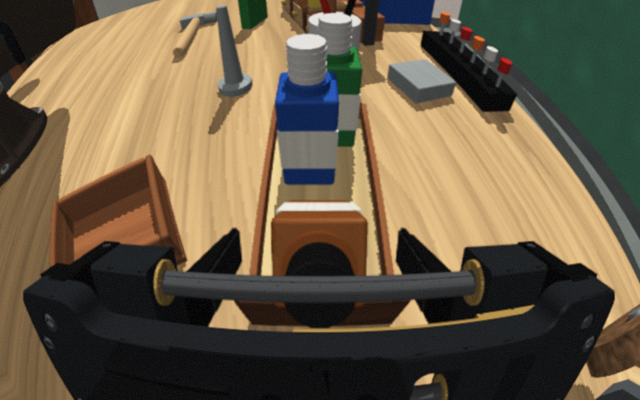

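View pics/c_side_c.png

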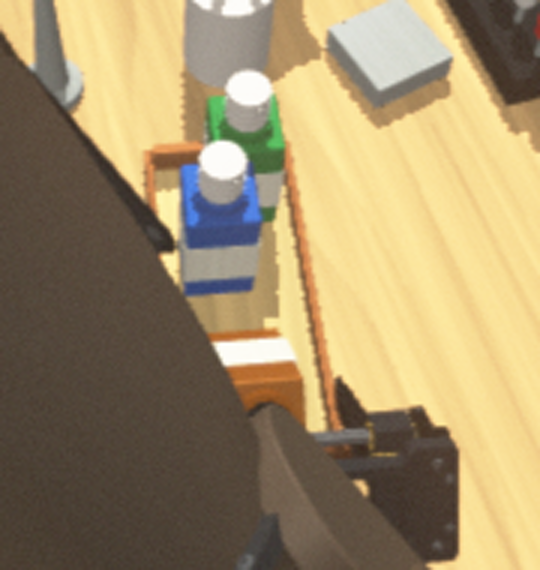

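Request:
move_arm(targets=[[0,0,0,0,0,0,-1],[0,0,0,0,0,0,-1],[0,0,0,0,0,0,-1],[0,0,0,0,0,0,-1],[0,0,0,0,0,0,-1],[0,0,0,0,0,0,-1],[0,0,0,0,0,0,-1],[0,0,0,0,0,0,-1]])

```text
t: 4.75
eef_pos: [560.9, -332.1, 77.6]
tcp_rot: [3.141, 0.663, 1.365]
ft_force: [-1.0, -0.5, 0.6]
opening: 0.525
```

Request:
move_arm(targets=[[0,0,0.01,0,0,0,-1],[0,0,0.02,0,0,0,-1],[0,0,0.03,0,0,0,-1],[0,0,0.04,0,0,0,-1],[0,0,0.05,0,0,0,-1],[0,0,0.06,0,0,0,-1],[0,0,0.07,0,0,0,-1],[0,0,0.075,0,0,0,-1],[0,0,0.075,0,0,0,-1]])

```text
t: 5.65
eef_pos: [561.1, -332.2, 153.5]
tcp_rot: [3.139, 0.664, 1.364]
ft_force: [0.5, 0.9, -3.5]
opening: 0.522
```

```bash
python3 shot.py d wrist
python3 - <<'E'
from plan import *; from cell import state
s=state();T=tool(s);print(s["joints"].round(2),s["t"])
print(wL(T[:3,3]))
# target upright, hover: grasp point at lane (0,-45,?)
for lean,zc in ((10,0),):
    d=ori(lean,np.eye(3))[:,0]
    for y,z in ((-60,175),(-32,110),(-32,97.5)):
        print(y,z,delta(T,Lw(np.array([0,y,z])+19*d),ori(lean)))
E
```

```text
[-0.9   0.83  1.35  0.65  1.63 -0.89] 5.7
[ -1.10557463 -97.5748892  152.82462901]
-60 175 ([9.4, 39.8, 3.5], [-41.11, 8.65, -0.05])
-32 110 ([15.2, 67.2, -61.5], [-41.11, 8.65, -0.05])
-32 97.5 ([15.2, 67.2, -74.0], [-41.11, 8.65, -0.05])
```

View pics/dwrist.png

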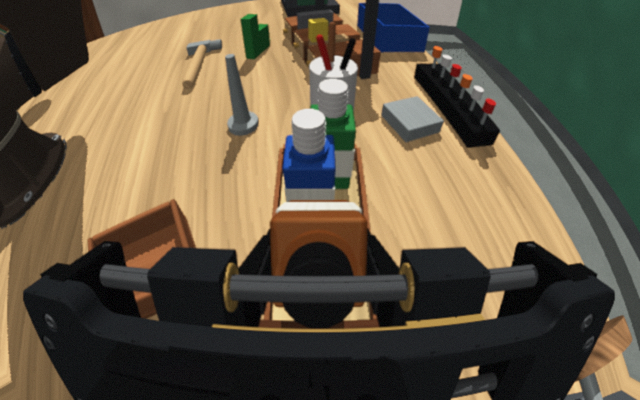

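Request:
move_arm(targets=[[0.001,0.003,0.005,-4.11,0.87,0,-1],[0.002,0.007,0.005,-8.22,1.73,0,-1],[0.003,0.011,0.005,-12.33,2.6,0,-1],[0.004,0.015,0.005,-16.44,3.46,0,-1],[0.005,0.02,0.005,-20.55,4.33,0,-1],[0.006,0.024,0.005,-24.66,5.19,0,-1],[0.007,0.028,0.005,-28.77,6.06,0,-1],[0.008,0.032,0.005,-32.88,6.92,0,-1],[0.009,0.036,0.004,-37,7.79,0,-1],[0.009,0.04,0.004,-41.11,8.65,0,-1]])

```text
t: 6.7
eef_pos: [569.8, -291.6, 156.1]
tcp_rot: [-3.133, 1.398, 1.374]
ft_force: [-0.5, 0.7, -3.1]
opening: 0.521
```

```bash
python3 shot.py e wrist side top
python3 - <<'E'
from plan import *; from cell import state
s=state();T=tool(s);print(s["joints"].round(2),s["t"])
d=ori(10,np.eye(3))[:,0]
print(wL(T[:3,3]))
for y,z in ((-60,175),(-32,110),(-32,97.5)):
        print(y,z,delta(T,Lw(np.array([0,y,z])+19*d),ori(10)))
w=load("eside.npz"); crop(w["img"],260,200,440,390,3,"pics/e_side_c.png")
E
```

```text
[-0.64  0.59  1.55  0.18  1.08 -0.53] 6.85
[ -0.66587325 -55.32791582 156.56947846]
-60 175 ([0.4, -1.5, -0.3], [-0.14, -0.05, -0.13])
-32 110 ([6.1, 25.9, -65.3], [-0.14, -0.05, -0.13])
-32 97.5 ([6.1, 25.9, -77.8], [-0.14, -0.05, -0.13])
```

View pics/ewrist.png

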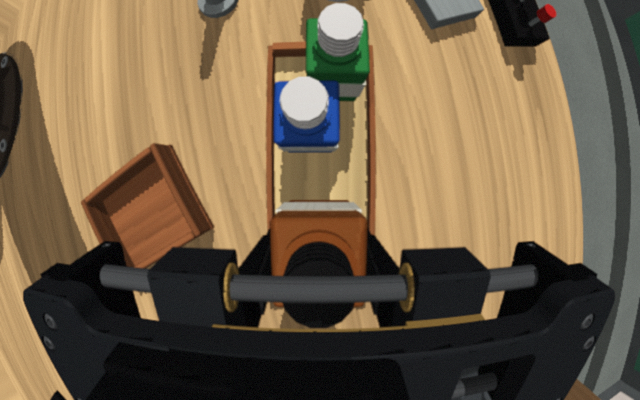

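View pics/e_side_c.png

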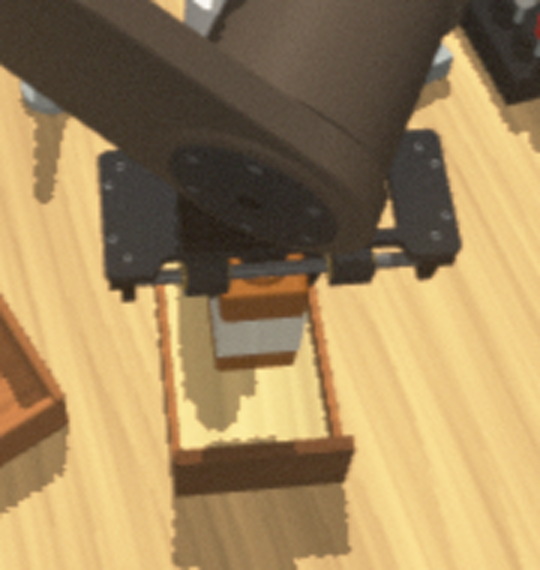

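View pics/etop.png

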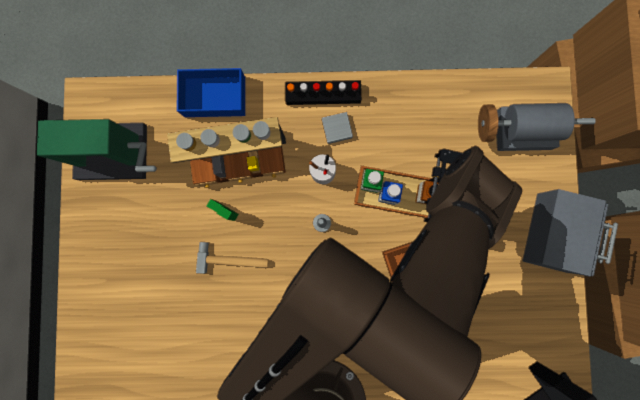

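Request:
move_arm(targets=[[0.002,0.01,-0.01,0,0,0,-1],[0.004,0.02,-0.025,0,0,0,-1],[0.006,0.026,-0.04,0,0,0,-1],[0.006,0.026,-0.055,0,0,0,-1],[0.006,0.026,-0.065,0,0,0,-1],[0.006,0.026,-0.07,0,0,0,-1],[0.006,0.026,-0.073,0,0,0,-1],[0.006,0.026,-0.075,0,0,0,-1],[0.006,0.026,-0.075,0,0,0,-1]])

```text
t: 7.75
eef_pos: [576.0, -266.3, 81.8]
tcp_rot: [-3.141, 1.396, 1.366]
ft_force: [0.0, -0.8, -3.5]
opening: 0.529
```

```bash
python3 shot.py f side
python3 - <<'E'
from plan import *; from cell import state
s=state();T=tool(s);print(s["ft_force"].round(1),s["t"])
d=T[:3,0]
print(wL(T[:3,3]),"graspz",T[2,3]-19*d[2])
w=load("fside.npz"); crop(w["img"],280,240,400,390,4,"pics/f_side_c.png")
E
```

```text
[-1.2  0.6 -1.8] 7.8
[  0.2231941  -30.04730895  82.03580664] graspz 100.74694661122443
```

View pics/f_side_c.png

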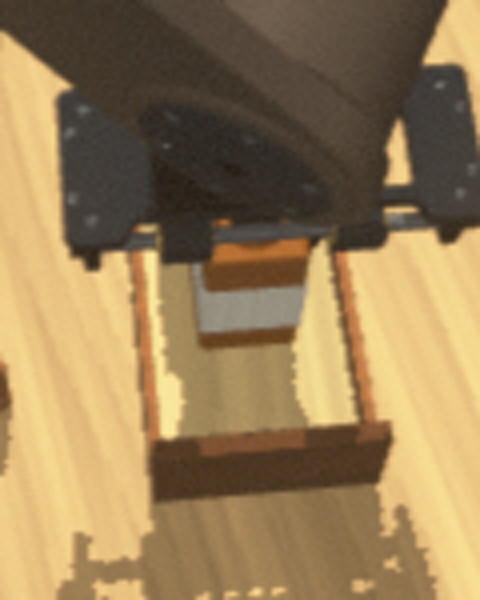

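Request:
move_arm(targets=[[0,0,-0.001,0,0,0,-1],[0,0,-0.002,0,0,0,-1],[0,0,-0.003,0,0,0,-1],[0,0,-0.003,0,0,0,-1]])

```text
t: 8.2
eef_pos: [575.9, -266.1, 78.6]
tcp_rot: [-3.138, 1.396, 1.368]
ft_force: [-0.1, 0.6, -3.7]
opening: 0.528
```

Request:
move_arm(targets=[[0,0,-0.001,0,0,0,-1],[0,0,-0.001,0,0,0,-1]])

```text
t: 8.4
eef_pos: [576.1, -266.1, 77.9]
tcp_rot: [-3.14, 1.396, 1.367]
ft_force: [-0.6, 0.2, -1.8]
opening: 0.524
```

Request:
move_arm(targets=[[0,0,-0.001,0,0,0,-1],[0,0,-0.001,0,0,0,-1]])

```text
t: 8.6
eef_pos: [576.1, -266.1, 77.7]
tcp_rot: [3.141, 1.396, 1.365]
ft_force: [-2.2, 2.4, 8.3]
opening: 0.526
```

Request:
move_arm(targets=[[0,0,-0.001,0,0,0,-1],[0,0,-0.001,0,0,0,-1]])

```text
t: 8.8
eef_pos: [576.3, -266.1, 77.7]
tcp_rot: [3.136, 1.396, 1.36]
ft_force: [-3.8, 3.1, 16.1]
opening: 0.524
```

Request:
move_arm(targets=[[0,0,0.0015,0,0,0,-1],[0,0,0.0015,0,0,0,0.2],[0,0,0.0015,0,0,0,0.4],[0,0,0.0015,0,0,0,0.7],[0,0,0.0015,0,0,0,1],[0,0,0.0015,0,0,0,1],[0,0,0.0015,0,0,0,1],[0,0,0.0015,0,0,0,1]])

```text
t: 9.6
eef_pos: [576.0, -266.1, 77.1]
tcp_rot: [-3.138, 1.396, 1.369]
ft_force: [-0.1, 0.9, 0.0]
opening: 0.991
```

```bash
python3 shot.py g side wrist
python3 - <<'E'
from plan import *; from cell import state
s=state();T=tool(s);print(s["ft_force"].round(1),s["t"],s["joints"].round(2))
w=load("gside.npz"); crop(w["img"],280,240,400,390,4,"pics/g_side_c.png")
E
```

```text
[ 0.  -0.2 -0.3] 9.7 [-0.61  0.68  1.63  0.2   0.91 -0.53]
```

View pics/gwrist.png

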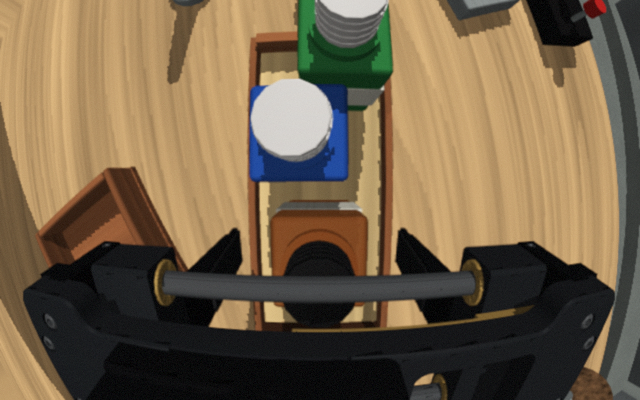

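View pics/g_side_c.png

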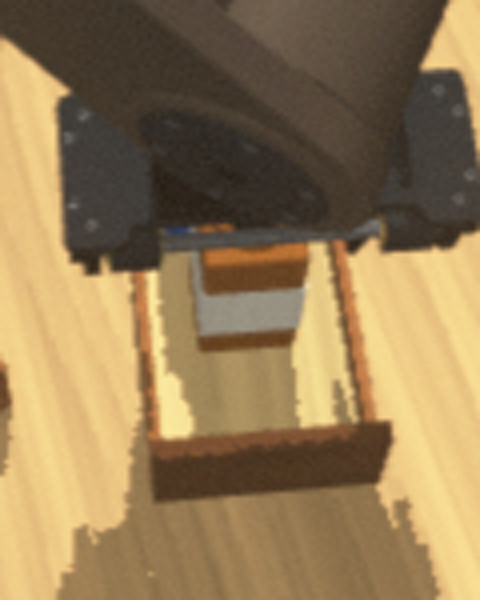

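Request:
move_arm(targets=[[-0.001,-0.002,0.01,0,0,0,1],[-0.001,-0.004,0.025,0,0,0,1],[-0.002,-0.008,0.045,0,0,0,1],[-0.003,-0.012,0.07,0,0,0,1],[-0.004,-0.016,0.1,0,0,0,1],[-0.005,-0.022,0.13,0,0,0,1],[-0.007,-0.03,0.17,0,0,0,1],[-0.008,-0.035,0.21,0,0,0,1],[-0.008,-0.035,0.24,0,0,0,1],[-0.008,-0.035,0.24,0,0,0,1]])

```text
t: 10.7
eef_pos: [568.5, -301.9, 322.6]
tcp_rot: [3.103, 1.399, 1.327]
ft_force: [0.3, 0.8, -0.3]
opening: 0.997
```

```bash
python3 shot.py i wrist
python3 - <<'E'
from plan import *; from cell import state
s=state();T=tool(s);print(T[:3].round(2),s["t"],s["joints"].round(2))
E
```

```text
[[ 4.0000e-02  9.8000e-01 -2.0000e-01  5.6806e+02]
 [ 1.7000e-01 -2.0000e-01 -9.6000e-01 -3.0142e+02]
 [-9.9000e-01  0.0000e+00 -1.7000e-01  3.1974e+02]] 10.75 [-0.66  0.46  1.33  0.16  1.42 -0.48]
```

View pics/iwrist.png

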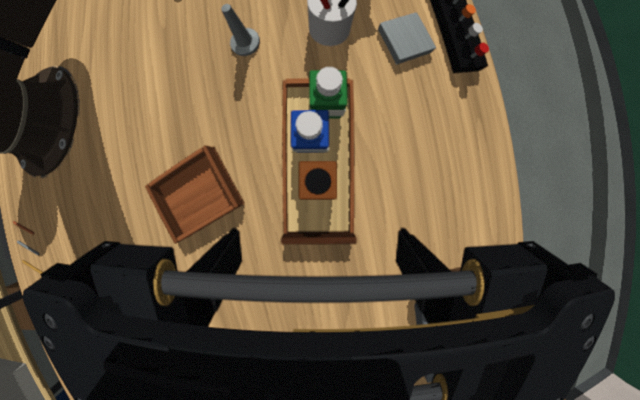

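```bash
cat >> plan.py <<'E'
SO=np.array([696.3,227.5]);SY=0.128
def Sframe(): return R.from_euler('z',SY).as_matrix()
def Sw(p): return Sframe()@np.array(p,float)+np.array([SO[0],SO[1],0])
def wS(p): return Sframe().T@(np.array(p)-np.array([SO[0],SO[1],0]))
def ori2(lean,F):  # pointing frame +x & down, y = -frame y
    s,c=np.sin(np.radians(lean)),np.cos(np.radians(lean))
    x=np.array([s,0,-c]);z=np.array([-c,0,-s]);y=np.cross(z,x)
    return F@np.column_stack([x,y,z])
E
python3 - <<'E'
from plan import *; from cell import state
w=load("iwrist.npz")
for n,u,v in (("amber",318,181),("blue",309,125),("green",329,81)):
    print(n,wL(onz(fray(w,u,v,w["cam_to_world"]),146)).round(1))
T=tool(state())
p=Sw((-140,-49,320));print(p,delta(T,p,ori2(34,Sframe())), delta(T,p,ori2(0,Sframe())))
E
```

```text
amber [  0.7 -32.7 146. ]
blue [ -9.6  32.1 146. ]
green [ 13.6  85.5 146. ]
[563.70020226 161.02975372 320.        ] ([-4.4, 462.5, 0.3], [17.58, -18.72, -69.73]) ([-4.4, 462.5, 0.3], [-7.03, 7.89, -70.71])
```

Request:
move_arm(targets=[[0,0.04,0.01,1.8,-1.9,-7,1],[0,0.08,0.02,3.5,-3.7,-14,1],[0,0.125,0.03,5.3,-5.6,-21,1],[0,0.17,0.03,7,-7.5,-28,1],[0,0.215,0.03,8.8,-9.4,-35,1],[0,0.26,0.03,10.6,-11.2,-42,1],[0,0.31,0.03,12.3,-13.1,-49,1],[0,0.36,0.03,14.1,-15,-56,1],[0,0.41,0.02,15.8,-16.8,-63,1],[-0.004,0.46,0,17.6,-18.7,-69.7,1]])

```text
t: 11.75
eef_pos: [566.5, 109.0, 331.2]
tcp_rot: [3.106, 1.011, 0.179]
ft_force: [0.9, 0.5, 0.1]
opening: 1.002
```

Request:
move_arm(targets=[[0,0,0,0,0,0,1],[0,0,0,0,0,0,1],[0,0,0,0,0,0,1]])

```text
t: 12.05
eef_pos: [567.4, 106.4, 331.5]
tcp_rot: [3.102, 1.013, 0.179]
ft_force: [-0.6, -0.9, 0.1]
opening: 1.002
```

```bash
python3 shot.py j wrist
python3 - <<'E'
from plan import *; from cell import state
s=state();T=tool(s);print(s["t"],s["joints"].round(2)); p=Sw((-140,-49,320));print(delta(T,p,ori2(34,Sframe())))
w=load("jwrist.npz"); crop(w["img"],180,0,460,210,2.8,"pics/j_c.png")
E
```

```text
12.1 [0.03 0.13 1.89 0.14 0.58 1.29]
([-3.8, 54.9, -11.6], [1.53, -1.81, -4.8])
```

View pics/jwrist.png

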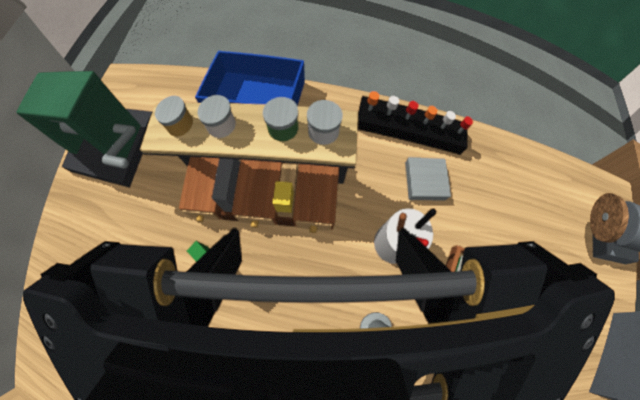

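Request:
move_arm(targets=[[-0.002,0.027,-0.006,0.8,-0.9,-2.4,1],[-0.004,0.055,-0.012,1.5,-1.8,-4.8,1],[-0.004,0.055,-0.012,1.5,-1.8,-4.8,1],[-0.004,0.055,-0.012,1.5,-1.8,-4.8,1]])

```text
t: 12.5
eef_pos: [563.4, 161.7, 319.6]
tcp_rot: [3.14, 0.978, 0.128]
ft_force: [0.5, -0.9, 0.2]
opening: 1.002
```

```bash
python3 shot.py k wrist
python3 - <<'E'
from plan import *; from cell import state
s=state();T=tool(s);print(s["t"],s["joints"].round(2)); p=Sw((-140,-49,320));print(delta(T,p,ori2(34,Sframe())))
w=load("kwrist.npz");C=w["cam_to_world"]
k=5;x0,y0,x1,y1=205,110,365,230
im=cv2.resize(w["img"][y0:y1,x0:x1],None,fx=k,fy=k,interpolation=cv2.INTER_CUBIC)
for i in range(x0,x1,10): cv2.putText(im,str(i),((i-x0)*k,10),0,.33,(0,0,255),1); cv2.line(im,((i-x0)*k+k//2,12),((i-x0)*k+k//2,16),(0,0,255),1)
for i in range(y0,y1,10): cv2.putText(im,str(i),(0,(i-y0)*k+6),0,.33,(0,0,255),1)
for pts in ([(-22,-142,184),(-22,142,184),(53,142,184),(53,-142,184)],[(-65,-35,52),(-65,35,52),(65,35,52),(65,-35,52)],[(-65,-118,52),(-65,-63,52),(65,-63,52),(65,-118,52)]):
    q=np.array([(fproj(w,Sw(p),C)-[x0,y0]+.5)*k for p in pts]).astype(int)
    cv2.polylines(im,[q],True,(255,0,255),1)
cv2.imwrite("pics/k_ov.png",im)
E
```

```text
12.55 [ 0.18  0.15  1.91 -0.06  0.49  1.67]
([0.1, -0.2, 0.2], [0.05, 0.0, -0.04])
```

View pics/k_ov.png

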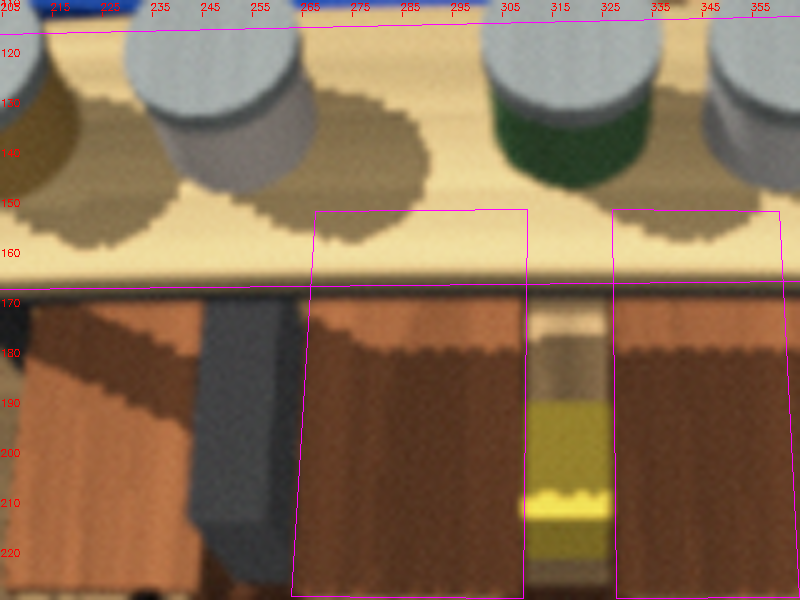

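Run:
```python
from plan import *; from cell import state
w=load("kwrist.npz");C=w["cam_to_world"]; print("cam",wS(C[:3,3]).round(1))
for n,u,v,z in (("back",318.5,190,100),("front",318.5,213.7,100),("frontL",309,213.7,100),("frontR",327,213.7,100),("backL",310,190,100),("backR",326.5,190,100),("ledge up",318,165.5,184),("ledge low",318,168.8,170)):
    print(n,wS(onz(fray(w,u,v,C),z)).round(1))
```

```text
cam [-173.5  -48.   501.6]
back [-20.8 -48.9 100. ]
front [-55.1 -48.9 100. ]
frontL [-55.1 -36.  100. ]
frontR [-55.1 -60.4 100. ]
backL [-20.9 -37.1 100. ]
backR [-20.8 -60.  100. ]
ledge up [-23.1 -48.1 184. ]
ledge low [-20.7 -48.1 170. ]
```

Run:
```python
from plan import *
import plan; plan.SY=0.124
from cell import state
T=tool(state()); F=plan.Sframe()
p0=plan.Sw((-95.4,-48.5,167.7));p1=plan.Sw((-28.4,-48.5,68.2))
# keep position with old yaw near the tab
import plan as P; P.SY=0.128
p0=P.Sw((-95.4,-48.5,167.7));p1=P.Sw((-28.4,-48.5,68.2))
print(p0,p1,delta(T,p0,ori2(34,F)),(p1-p0).round(1))
```

```text
[607.87151225 167.21888724 167.7       ] [674.32339723 175.77148822  68.2       ] ([44.3, 6.0, -152.1], [0.05, 0.0, -0.27]) [ 66.5   8.6 -99.5]
```

Request:
move_arm(targets=[[0.008,0.001,-0.03,0,0,0,1],[0.018,0.002,-0.065,0,0,0,1],[0.028,0.004,-0.1,0,0,0,1],[0.036,0.005,-0.13,0,0,0,1],[0.044,0.006,-0.152,0,0,-0.2,1],[0.044,0.006,-0.152,0,0,-0.2,1],[0.044,0.006,-0.152,0,0,-0.2,1]])

```text
t: 13.25
eef_pos: [607.7, 167.0, 168.1]
tcp_rot: [3.141, 0.977, 0.123]
ft_force: [-1.5, -0.1, 0.7]
opening: 1.0
```

```bash
python3 shot.py l wrist side
python3 - <<'E'
from plan import *; from cell import state
s=state();T=tool(s);print(s["t"],s["joints"].round(2)); p=Sw((-28.4,-48.5,68.2));print(delta(T,p,ori2(34,Sframe())))
w=load("lwrist.npz"); C=w["cam_to_world"]; crop(w["img"],240,100,400,220,5,"pics/l_c.png")
w=load("lside.npz"); crop(w["img"],230,50,390,200,4,"pics/l_s.png")
E
```

```text
13.35 [ 0.18  0.42  2.01 -0.24  0.12  1.86]
([66.6, 8.2, -101.1], [-0.0, 0.12, 0.23])
```

View pics/lwrist.png

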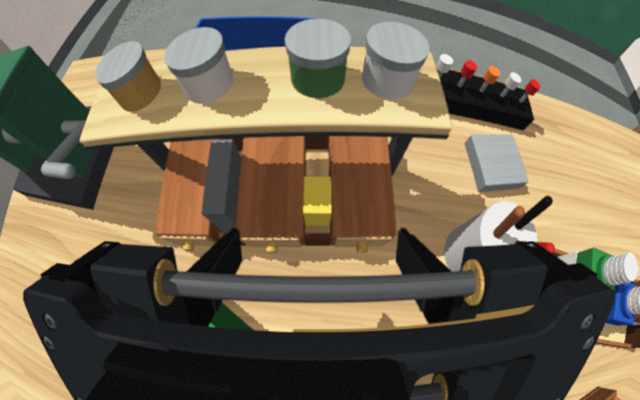

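View pics/l_s.png

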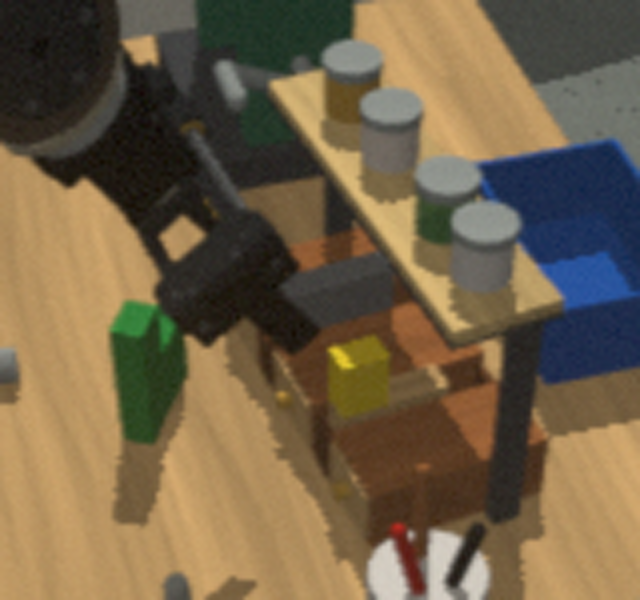

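```bash
cat > kin.py <<'E'
from plan import *
from scipy.optimize import least_squares
D=[([-1.341,.4915,1.5595,0,1.0917,-.1056],(205.9,-589.9,214.2)),([-.98,.76,1.0,.67,2.01,-.69],(542.6,-418.7,335)),([-.98,.91,1.18,.61,1.74,-.89],(545,-417,147.4)),([-.9,.92,1.37,.65,1.54,-.96],(561.3,-331.6,78.8)),([-.9,.83,1.35,.65,1.63,-.89],(561,-332,153)),([-.64,.59,1.55,.18,1.08,-.53],(570,-290,156.5)),([-.61,.68,1.63,.2,.91,-.53],(576,-266,77)),([-.66,.46,1.33,.16,1.42,-.48],(568,-301.5,319.7)),([.03,.13,1.89,.14,.58,1.29],(567.5,106.2,331.5)),([.18,.15,1.91,-.06,.49,1.67],(563.6,161.2,319.8)),([.18,.42,2.01,-.24,.12,1.86],(607.7,167.5,169.3))]
Ry=lambda a:R.from_euler('y',a).as_matrix()
Rz=lambda a:R.from_euler('z',a).as_matrix()
def fk(q,P):
    a1,d1,L2,ex,L3,Lt=P
    M=Rz(q[0]); p=np.array([0,0,d1])+M@[a1,0,0]
    M=M@Ry(q[1]); p=p+M@[0,0,L2]
    M=M@Ry(q[2]); p=p+M@[ex,0,L3]       # forearm along local z
    M=M@Rz(S4*q[3])@Ry(q[4]); p=p+M@[0,0,Lt]
    M=M@Rz(S6*q[5])
    return p,M
S4=S6=1
P0=[0,300,450,0,450,300]
def res(P): return np.concatenate([fk(q,P)[0]-np.array(p) for q,p in D])
def calib():
    global S4
    best=None
    for s in (1,-1):
        S4=s; r=least_squares(res,P0)
        if best is None or r.cost<best[0]: best=(r.cost,s,r.x)
    S4=best[1]; return best
if __name__=="__main__":
    b=calib(); print(b, np.abs(res(b[2])).max(), res(b[2]).reshape(-1,3).round(0).tolist())
E
python3 kin.py
```

```text
(np.float64(14348.900619151102), 1, array([-64.01074488, 220.80300022, 752.01527218, 115.06237167,
       433.61527937, 377.88471699])) 66.43239644250134 [[-64.0, -16.0, -11.0], [-4.0, -3.0, 3.0], [-10.0, 2.0, -14.0], [-12.0, 7.0, -9.0], [-15.0, 11.0, -1.0], [-28.0, -39.0, -14.0], [-29.0, -44.0, -21.0], [-23.0, -46.0, -4.0], [1.0, -60.0, 21.0], [17.0, -66.0, 26.0], [34.0, -62.0, 22.0]]
```

```bash
python3 - <<'E'
s=open('kin.py').read()
s=s.replace("a1,d1,L2,ex,L3,Lt=P","a1,d1,L2,ex,L3,Lt,b1,b5=P").replace("M@[a1,0,0]","M@[a1,b1,0]").replace("M=M@Rz(S4*q[3])@Ry(q[4]); p","M=M@Rz(S4*q[3]); p=p+M@[0,b5,0]; M=M@Ry(q[4]); p").replace("450,300]","450,300,60,0]")
open('kin.py','w').write(s)
E
python3 kin.py
```

```text
(np.float64(31.627841339866194), 1, array([ 5.62298318e-01,  1.99259251e+02,  5.89769271e+02,  4.65493745e+01,
        4.10768052e+02,  2.75003217e+02,  6.63108181e+01, -3.91363108e-01])) 2.6252984847283187 [[-0.0, -0.0, -1.0], [3.0, 2.0, -1.0], [0.0, 1.0, -1.0], [0.0, -2.0, 2.0], [-2.0, 0.0, 1.0], [1.0, 1.0, 1.0], [-1.0, -3.0, -1.0], [1.0, -2.0, 2.0], [-1.0, -2.0, -2.0], [-1.0, 0.0, 0.0], [-0.0, 2.0, -1.0]]
```

```bash
cat > ik.py <<'E'
import kin
from kin import *
b=calib(); P=b[2]
LO=np.array([-3.1,-.84,.05,-1.13,.06,-2.69]);HI=np.array([3.1,2.19,2.79,4.28,2.93,2.69])
# tool axes in M-frame (before c): x=z_loc ; y = cos c X + sin c Y
def toolM(q,c,s6):
    kin.S6=s6; p,M=fk(q,P)
    B=np.array([[0,np.cos(c),0],[0,np.sin(c),0],[1,0,0]],float); B[:,2]=np.cross(B[:,0],B[:,1])
    return p,M@B
def solve(p,Rt,q0,c,s6,free=False):
    def f(q):
        pp,M=toolM(q,c,s6); return np.concatenate([(pp-p)/300,(R.from_matrix(Rt@M.T).as_rotvec())])
    q0=np.clip(q0,LO+.01,HI-.01)
    lo,hi=(LO,HI)
    r=least_squares(f,q0,bounds=(lo,hi),xtol=1e-12,ftol=1e-12); return r.x,np.abs(r.fun).max()
def cal6():
    q=np.array(D[0][0]); Rt=np.array([[0,.330,-.944],[.001,-.944,-.33],[-1,-.001,0]])
    from cell import state
    s=state();q2=s["joints"];R2=tool(s)[:3,:3]
    best=None
    for s6 in (1,-1):
        for c in np.linspace(-np.pi,np.pi,721):
            e=sum(np.linalg.norm(toolM(a,c,s6)[1]-b) for a,b in((q,Rt),(q2,R2)))
            if best is None or e<best[0]: best=(e,c,s6)
    return best
E
python3 - <<'E'
from ik import *
from cell import state
e,c,s6=cal6(); print(e,c,s6)
q0=state()["joints"]
for lean in (34,30,26,22,18,14):
    t=np.radians(lean)
    F=R.from_euler('z',.124).as_matrix()
    g=np.array([-39,-48.5,84]); pS=Sw(g+19*np.array([np.sin(t),0,-np.cos(t)]))
    for flip in (0,1):
        qq=q0.copy()
        if flip: qq[3]=np.pi; qq[5]=qq[5]-np.pi; qq[4]=.2
        else: qq[4]=.3;qq[3]=0
        q,er=solve(pS,ori2(lean,F),qq,c,s6)
        # pre & lane place
        if flip: print(lean,flip,"pick",q.round(2),round(er,4))
        else: print(lean,flip,"pick",q.round(2),round(er,4))
        gl=np.array([-24,-88,92]); pL=Lw(gl+19*np.array([np.sin(t),0,-np.cos(t)]))
        qq=q.copy();qq[0]=-.6; 
        q,er=solve(pL,ori2(lean,Rl),qq,c,s6); print("    place",q.round(2),round(er,4))
E
```

```text
0.0013106274752639957 3.141592653589793 1
34 0 pick [ 0.18  0.65  1.9  -1.07  0.06  2.69] 0.0223
    place [-0.76  0.6   2.04  1.63  0.3  -0.54] 0.0
34 1 pick [ 0.17  0.66  1.93  3.72  0.06 -2.11] 0.0126
    place [-0.76  0.6   2.04  1.63  0.3  -0.54] 0.0
30 0 pick [ 0.17  0.65  1.88 -0.25  0.09  1.86] 0.0
    place [-0.74  0.59  2.    1.25  0.27 -0.15] 0.0
30 1 pick [ 0.18  0.66  1.93  4.28  0.06 -2.66] 0.0586
    place [-0.74  0.59  2.    1.25  0.27 -0.15] 0.0
26 0 pick [ 0.17  0.65  1.84 -0.1   0.2   1.7 ] 0.0
    place [-0.73  0.59  1.96  0.87  0.29  0.24] 0.0
26 1 pick [ 0.18  0.67  1.94  4.28  0.06 -2.66] 0.1136
    place [-0.73  0.59  1.96  0.87  0.29  0.24] 0.0
22 0 pick [ 0.17  0.66  1.79 -0.05  0.31  1.66] 0.0
    place [-0.71  0.59  1.92  0.57  0.34  0.55] 0.0
22 1 pick [ 0.17  0.66  1.79 -0.05  0.31  1.66] 0.0
    place [-0.71  0.59  1.92  0.57  0.34  0.55] 0.0
18 0 pick [ 0.17  0.66  1.74 -0.03  0.42  1.64] 0.0
    place [-0.7   0.6   1.88  0.37  0.41  0.76] 0.0
18 1 pick [ 0.17  0.66  1.74 -0.03  0.42  1.64] 0.0
    place [-0.7   0.6   1.88  0.37  0.41  0.76] 0.0
14 0 pick [ 0.16  0.67  1.7  -0.02  0.53  1.63] 0.0
    place [-0.68  0.6   1.84  0.24  0.49  0.9 ] 0.0
14 1 pick [ 0.16  0.67  1.7  -0.02  0.53  1.63] 0.0
    place [-0.68  0.6   1.84  0.24  0.49  0.9 ] 0.0
```

Run:
```python
from ik import *
from cell import state
T=tool(state());F=R.from_euler('z',.124).as_matrix()
p0=Sw((-83.9,-48.5,166.8));p1=Sw((-35.7,-48.5,67.9))
print(delta(T,p0,ori2(26,F)),(p1-p0).round(1))
e,c,s6=cal6();q=state()["joints"].copy();q[4]=.3
for k in np.linspace(0,1,5):
    q,er=solve(p0+k*(p1-p0),ori2(26,F),q,c,s6);print(q.round(2),round(er,4))
```

```text
([11.6, 1.2, -2.5], [-0.99, 8.06, -0.0]) [ 47.8   6.2 -98.9]
[ 0.17  0.44  1.89 -0.06  0.35  1.67] 0.0
[ 0.17  0.49  1.88 -0.07  0.31  1.68] 0.0
[ 0.17  0.54  1.88 -0.08  0.27  1.69] 0.0
[ 0.17  0.6   1.86 -0.09  0.23  1.7 ] 0.0
[ 0.17  0.65  1.85 -0.1   0.2   1.71] 0.0
```

Request:
move_arm(targets=[[0.006,0.001,0,-0.5,4,0,1],[0.012,0.001,-0.002,-1,8.06,0,1],[0.012,0.001,-0.002,-1,8.06,0,1],[0.012,0.001,-0.002,-1,8.06,0,1],[0.012,0.001,-0.002,-1,8.06,0,1]])

```text
t: 13.85
eef_pos: [618.5, 169.0, 166.0]
tcp_rot: [-3.141, 1.118, 0.125]
ft_force: [0.3, 0.5, -0.3]
opening: 1.003
```

```bash
python3 shot.py m wrist
python3 - <<'E'
from plan import *; from cell import state
s=state();T=tool(s);F=R.from_euler('z',.124).as_matrix();print(s["t"],s["joints"].round(2))
p1=Sw((-35.7,-48.5,67.9));print(delta(T,p1,ori2(26,F)))
w=load("mwrist.npz"); C=w["cam_to_world"]
k=5;x0,y0,x1,y1=240,120,400,240
im=cv2.resize(w["img"][y0:y1,x0:x1],None,fx=k,fy=k,interpolation=cv2.INTER_CUBIC)
for pts in ([(-55,-36.5,100),(-21,-36.5,100),(-21,-60.5,100),(-55,-60.5,100)],[(-22,-142,170),(-22,142,170)]):
    q=np.array([(fproj(w,Sw(p),C)-[x0,y0]+.5)*k for p in pts]).astype(int)
    cv2.polylines(im,[q],True,(255,0,255),1)
cv2.imwrite("pics/m_ov.png",im)
E
```

```text
13.9 [ 0.17  0.45  1.89 -0.06  0.35  1.67]
([48.6, 5.8, -97.9], [0.0, -0.07, -0.04])
```

View pics/m_ov.png

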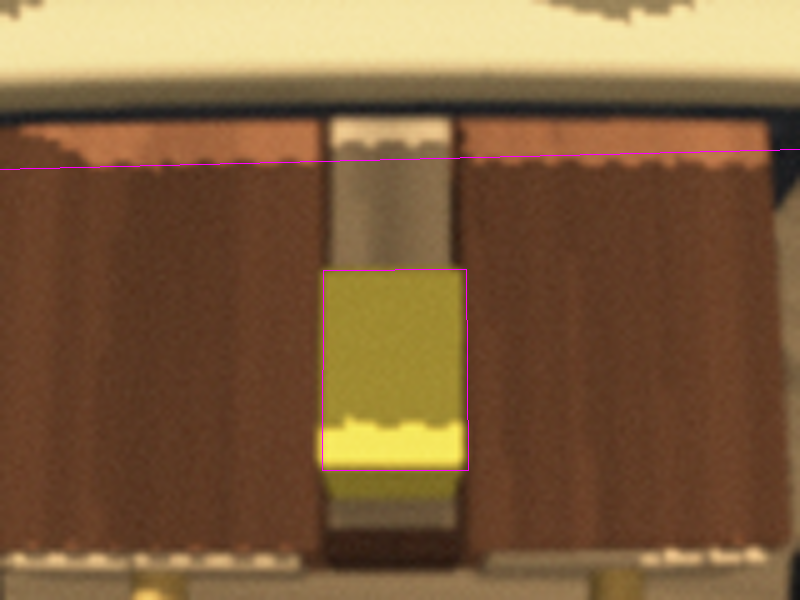

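Request:
move_arm(targets=[[0.009,0.001,-0.018,0,0,0,1],[0.018,0.002,-0.036,0,0,0,1],[0.027,0.003,-0.055,0,0,0,1],[0.036,0.004,-0.073,0,0,0,1],[0.043,0.005,-0.087,0,0,0,1],[0.048,0.006,-0.097,0,0,0,1],[0.048,0.006,-0.097,0,0,0,1],[0.048,0.006,-0.097,0,0,0,1]])

```text
t: 14.7
eef_pos: [667.2, 175.1, 68.9]
tcp_rot: [-3.141, 1.119, 0.125]
ft_force: [-0.1, 0.8, 0.4]
opening: 1.0
```

```bash
python3 shot.py n wrist side
python3 - <<'E'
from plan import *; from cell import state
s=state();T=tool(s);F=R.from_euler('z',.124).as_matrix();print(s["t"],s["joints"].round(2),s["ft_force"].round(1))
p1=Sw((-35.7,-48.5,67.9));print(delta(T,p1,ori2(26,F)))
w=load("nside.npz"); crop(w["img"],230,50,390,200,4,"pics/n_s.png")
E
```

```text
14.8 [ 0.17  0.64  1.84 -0.09  0.2   1.7 ] [ 0.1 -0.  -0.2]
([-0.2, -0.3, -1.6], [-0.01, -0.05, -0.04])
```

View pics/nwrist.png

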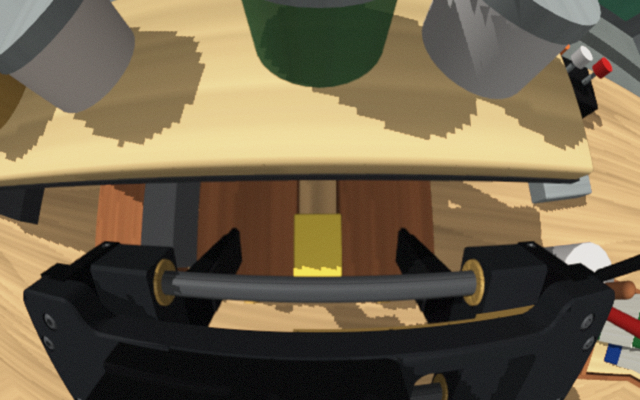

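View pics/n_s.png

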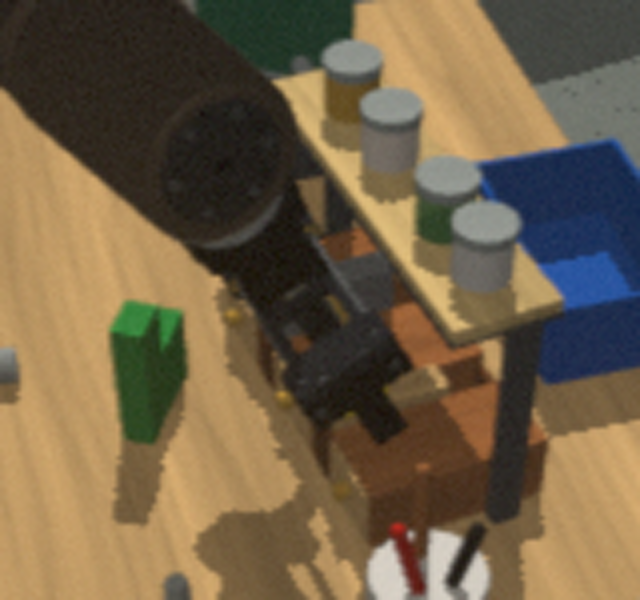

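Request:
move_arm(targets=[[0,0,0,0,0,0,-1],[0,0,0,0,0,0,-1],[0,0,0,0,0,0,-1],[0,0,0,0,0,0,-1],[0,0,0,0,0,0,-1],[0,0,0,0,0,0,-1],[0,0,0,0,0,0,-1],[0,0,0,0,0,0,-1],[0,0,0,0,0,0,-1],[0,0,0,0,0,0,-1]])

```text
t: 15.8
eef_pos: [667.2, 175.1, 68.6]
tcp_rot: [-3.141, 1.119, 0.125]
ft_force: [0.3, 0.2, -0.1]
opening: 0.253
```

Request:
move_arm(targets=[[0,0,0.006,0,0,0,-1],[0,0,0.012,0,0,0,-1],[0,0,0.018,0,0,0,-1],[0,0,0.025,0,0,0,-1],[0,0,0.032,0,0,0,-1],[0,0,0.039,0,0,0,-1],[0,0,0.046,0,0,0,-1],[0,0,0.052,0,0,0,-1],[0,0,0.056,0,0,0,-1],[0,0,0.056,0,0,0,-1]])

```text
t: 16.8
eef_pos: [667.5, 175.1, 125.3]
tcp_rot: [-3.141, 1.118, 0.125]
ft_force: [0.5, 0.2, -1.5]
opening: 0.248
```

```bash
python3 shot.py p wrist side
python3 - <<'E'
from h import *
w=load("pside.npz"); crop(w["img"],230,50,390,200,4,"pics/p_s.png")
E
```

```text
(no output)
```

View pics/pwrist.png

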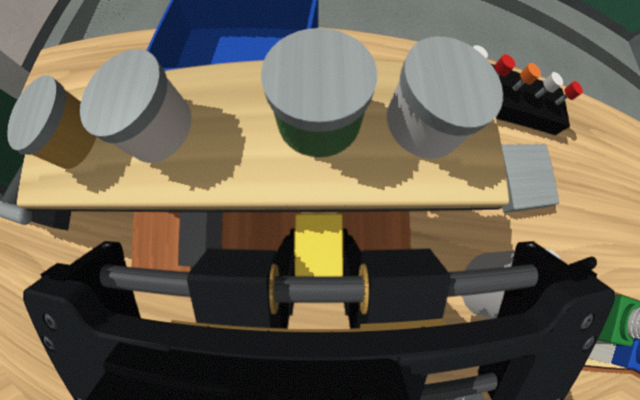

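View pics/p_s.png

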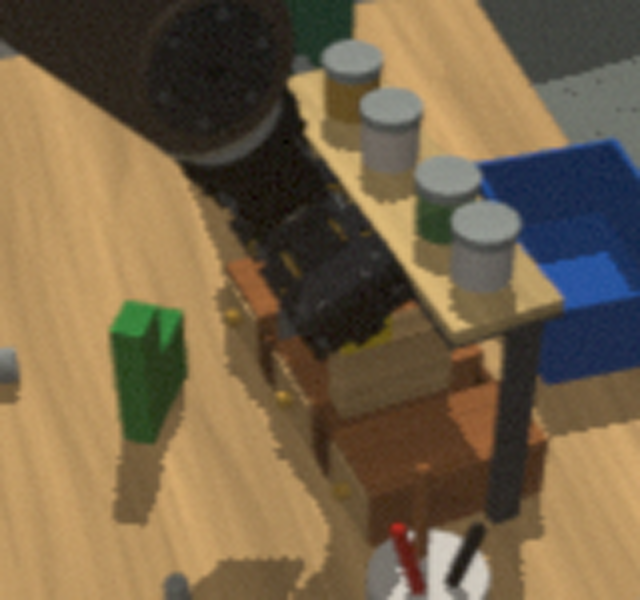

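Request:
move_arm(targets=[[-0.01,-0.001,0,0,0,0,-1],[-0.025,-0.003,0,0,0,0,-1],[-0.045,-0.006,0,0,0,0,-1],[-0.065,-0.008,0.002,0,0,0,-1],[-0.085,-0.011,0.02,0,0,0,-1],[-0.1,-0.013,0.05,0,0,0,-1],[-0.11,-0.014,0.09,0,0,0,-1],[-0.11,-0.014,0.13,0,0,0,-1],[-0.11,-0.014,0.16,0,0,0,-1],[-0.11,-0.014,0.165,0,0,0,-1]])

```text
t: 17.9
eef_pos: [557.5, 161.3, 293.2]
tcp_rot: [-3.14, 1.113, 0.126]
ft_force: [0.5, -0.5, -1.0]
opening: 0.249
```

Run:
```python
from ik import *
from cell import state
s=state();T=tool(s);print(s["t"],s["joints"].round(2),s["opening"])
# stop in hand: stop centre point 50 above underside at station (-15,-48.5), grasp TCP was measured (667.2,175.1,68.7)
tcp=wS((667.2,175.1,68.7)); print(tcp)
rel=tcp-np.array([-15,-48.5,0]); print("tcp rel stop foot",rel)
e,c,s6=cal6();q=s["joints"].copy()
for x,y,z in ((0,-95,120),(0,-95,60),(0,-95,7)):
    p=Lw(np.array([x,y,z])+rel);q,er=solve(p,ori2(26,Rl),q,c,s6)
    print(p.round(1),delta(T,p,ori2(26,Rl)),q.round(2),round(er,4))
```

```text
17.9 [ 0.18  0.2   1.87 -0.04  0.62  1.65] 0.24877325650051482
[-35.55083797 -48.25668782  68.7       ]
tcp rel stop foot [-20.55083797   0.24331218  68.7       ]
[ 542.5 -325.4  188.7] ([-15.0, -486.7, -104.5], [-0.02, 0.21, -18.96]) [-0.74  0.41  1.87  0.48  0.51  0.65] 0.0
[ 542.5 -325.4  128.7] ([-15.0, -486.7, -164.5], [-0.02, 0.21, -18.96]) [-0.74  0.5   1.93  0.64  0.39  0.48] 0.0
[ 542.5 -325.4   75.7] ([-15.0, -486.7, -217.5], [-0.02, 0.21, -18.96]) [-0.74  0.59  1.97  0.88  0.3   0.22] 0.0
```

Request:
move_arm(targets=[[0,-0.03,0,0,0,-1,-1],[0,-0.07,0,0,0,-3,-1],[-0.002,-0.115,0,0,0,-5,-1],[-0.004,-0.16,0,0,0,-7,-1],[-0.006,-0.205,0,0,0,-9,-1],[-0.008,-0.25,0,0,0,-11,-1],[-0.01,-0.295,0,0,0,-13,-1],[-0.012,-0.34,0,0,0,-15,-1],[-0.014,-0.385,0,0,0,-17,-1],[-0.015,-0.43,0,0,0.2,-19,-1]])

```text
t: 18.9
eef_pos: [541.0, -270.4, 287.8]
tcp_rot: [-3.14, 1.125, -0.207]
ft_force: [0.1, 1.4, -2.0]
opening: 0.253
```

```bash
python3 shot.py q side
python3 - <<'E'
from plan import *
from cell import state
s=state();T=tool(s);print(s["t"],s["joints"].round(2),s["opening"])
rel=np.array([-20.55,.24,68.7])
for z in (220,60): print(delta(T,Lw(np.array([0,-95,z])+rel),ori2(26,Rl)))
E
```

```text
18.95 [-0.66  0.26  1.81  0.3   0.69  0.93] 0.25434318760821567
([1.0, -49.6, 0.9], [-0.02, -0.39, 0.44])
([1.0, -49.6, -159.1], [-0.02, -0.39, 0.44])
```

Request:
move_arm(targets=[[0.001,-0.025,0,0,-0.2,0.2,-1],[0.001,-0.05,-0.005,0,-0.4,0.4,-1],[0.001,-0.05,-0.03,0,-0.4,0.4,-1],[0.001,-0.05,-0.06,0,-0.4,0.4,-1],[0.001,-0.05,-0.09,0,-0.4,0.4,-1],[0.001,-0.05,-0.12,0,-0.4,0.4,-1],[0.001,-0.05,-0.14,0,-0.4,0.4,-1],[0.001,-0.05,-0.145,0,-0.4,0.4,-1],[0.001,-0.05,-0.145,0,-0.4,0.4,-1]])

```text
t: 19.85
eef_pos: [542.7, -318.4, 143.3]
tcp_rot: [-3.136, 1.118, -0.195]
ft_force: [0.2, 0.1, -0.5]
opening: 0.247
```

```bash
python3 shot.py r side wrist top
python3 - <<'E'
from plan import *
from cell import state
s=state();T=tool(s);print(s["t"],s["joints"].round(2),s["opening"],s["ft_force"])
rel=np.array([-20.55,.24,68.7])
for z in (60,8): print(delta(T,Lw(np.array([0,-95,z])+rel),ori2(26,Rl)))
w=load("rside.npz"); crop(w["img"],260,200,440,390,3,"pics/r_s.png")
w=load("rtop.npz"); crop(w["img"],340,135,540,275,4,"pics/r_t.png")
E
```

```text
20.0 [-0.73  0.47  1.92  0.59  0.41  0.53] 0.25307458574985087 [ 0.36116852 -0.04293431 -1.90397544]
([-1.0, -6.3, -16.9], [-0.01, 0.15, -0.35])
([-1.0, -6.3, -68.9], [-0.01, 0.15, -0.35])
```

View pics/rwrist.png

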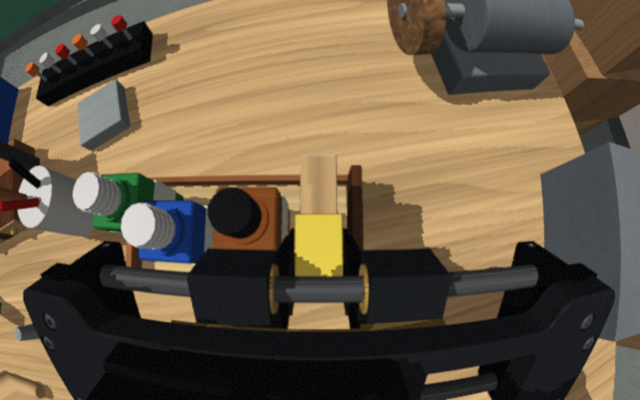

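View pics/r_s.png

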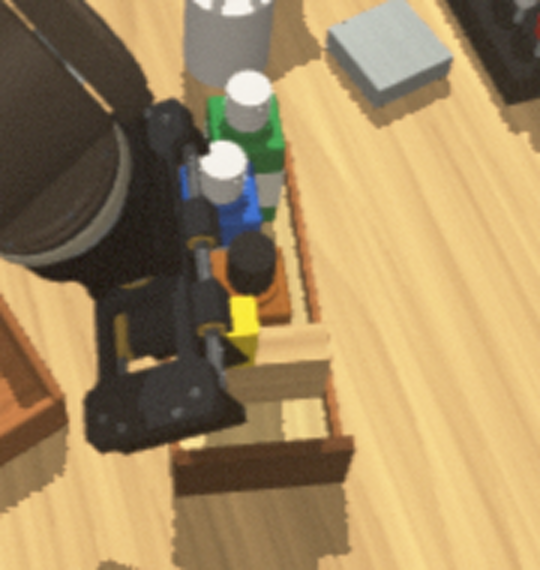

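View pics/r_t.png

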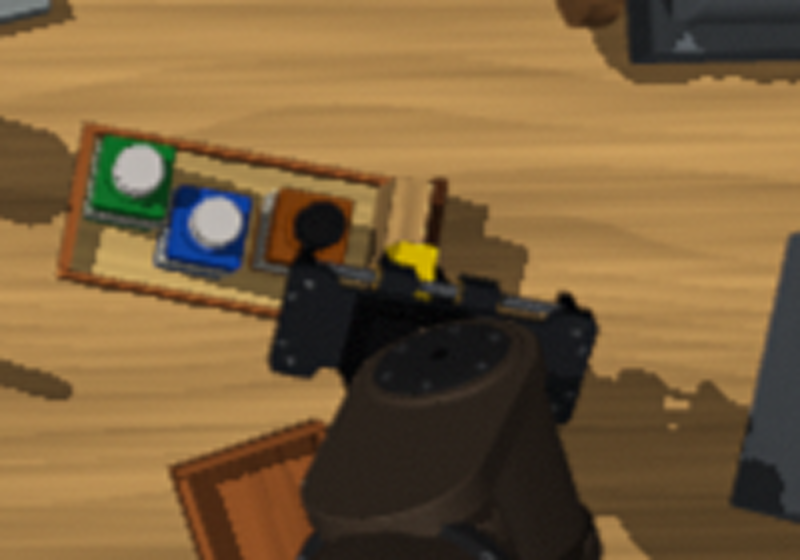

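Request:
move_arm(targets=[[-0.001,-0.003,-0.004,0,0.1,-0.3,-1],[-0.001,-0.006,-0.01,0,0.1,-0.3,-1],[-0.001,-0.006,-0.02,0,0.1,-0.3,-1],[-0.001,-0.006,-0.03,0,0.1,-0.3,-1],[-0.001,-0.006,-0.04,0,0.1,-0.3,-1],[-0.001,-0.006,-0.05,0,0.1,-0.3,-1],[-0.001,-0.006,-0.057,0,0.1,-0.3,-1],[-0.001,-0.006,-0.062,0,0.1,-0.3,-1],[-0.001,-0.006,-0.062,0,0.1,-0.3,-1]])

```text
t: 20.9
eef_pos: [542.1, -324.9, 82.0]
tcp_rot: [-3.138, 1.118, -0.202]
ft_force: [0.4, 0.7, -0.7]
opening: 0.252
```

```bash
python3 shot.py s side wrist
python3 - <<'E'
from plan import *
from cell import state
s=state();T=tool(s);print(s["t"],s["joints"].round(2),s["opening"],s["ft_force"])
rel=np.array([-20.55,.24,68.7])
for z in (8,6): print(delta(T,Lw(np.array([0,-95,z])+rel),ori2(26,Rl)))
w=load("sside.npz"); crop(w["img"],290,240,400,380,4,"pics/s_s.png")
E
```

```text
21.0 [-0.74  0.57  1.96  0.84  0.31  0.27] 0.2486128375028151 [-0.5475323  -0.41590682 -1.6359406 ]
([0.2, -0.3, -6.1], [-0.06, 0.0, -0.04])
([0.2, -0.3, -8.1], [-0.06, 0.0, -0.04])
```

View pics/swrist.png

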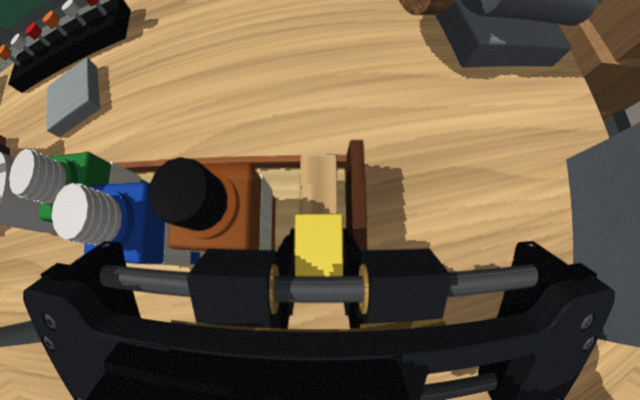

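View pics/s_s.png

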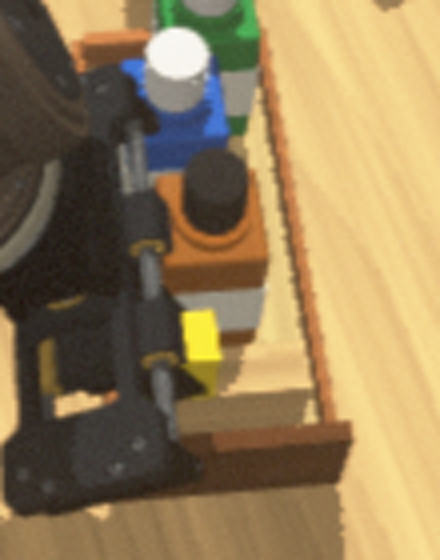

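Request:
move_arm(targets=[[0,0,-0.002,0,0,0,-1],[0,0,-0.004,0,0,0,-1],[0,0,-0.005,0,0,0,-1],[0,0,-0.006,0,0,0,-1],[0,0,-0.006,0,0,0,-1]])

```text
t: 21.5
eef_pos: [542.3, -324.9, 76.5]
tcp_rot: [-3.139, 1.117, -0.203]
ft_force: [-0.6, -0.4, -2.0]
opening: 0.246
```

Request:
move_arm(targets=[[0,0,-0.001,0,0,0,-1],[0,0,-0.001,0,0,0,-1]])

```text
t: 21.7
eef_pos: [542.3, -324.9, 75.5]
tcp_rot: [-3.139, 1.117, -0.203]
ft_force: [0.6, -0.2, -1.8]
opening: 0.255
```

Request:
move_arm(targets=[[0,0,-0.001,0,0,0,-1],[0,0,-0.001,0,0,0,-1]])

```text
t: 21.9
eef_pos: [542.3, -324.9, 74.6]
tcp_rot: [-3.139, 1.117, -0.203]
ft_force: [-0.1, 0.5, -1.2]
opening: 0.249
```

Request:
move_arm(targets=[[0,0,-0.001,0,0,0,-1],[0,0,-0.001,0,0,0,-1]])

```text
t: 22.1
eef_pos: [542.5, -324.9, 74.6]
tcp_rot: [-3.14, 1.116, -0.203]
ft_force: [-3.6, 1.9, 9.9]
opening: 0.252
```

Request:
move_arm(targets=[[0,0,-0.001,0,0,0,-1],[0,0,-0.001,0,0,0,-1]])

```text
t: 22.3
eef_pos: [542.6, -324.9, 74.5]
tcp_rot: [-3.14, 1.115, -0.204]
ft_force: [-8.4, 3.3, 20.2]
opening: 0.252
```

Request:
move_arm(targets=[[0,0,0.0015,0,0,0,-1],[0,0,0.0015,0,0,0,-0.4],[0,0,0.0015,0,0,0,-0.3],[0,0,0.0015,0,0,0,-0.2],[0,0,0.0015,0,0,0,-0.15],[0,0,0.0015,0,0,0,-0.15],[0,0,0.0015,0,0,0,-0.15]])

```text
t: 23.0
eef_pos: [542.3, -324.9, 74.1]
tcp_rot: [-3.139, 1.117, -0.203]
ft_force: [0.4, -0.4, -0.4]
opening: 0.424
```

```bash
python3 shot.py u wrist
python3 - <<'E'
from plan import *
from cell import state
s=state();T=tool(s);print(s["t"],s["joints"].round(2),s["opening"],s["ft_force"].round(1))
print((-T[:3,0]*100).round(1))
E
```

```text
23.05 [-0.74  0.59  1.97  0.89  0.29  0.22] 0.4205794568359493 [ 0.3 -0.1 -0.6]
[-42.9   8.8  89.9]
```

View pics/uwrist.png

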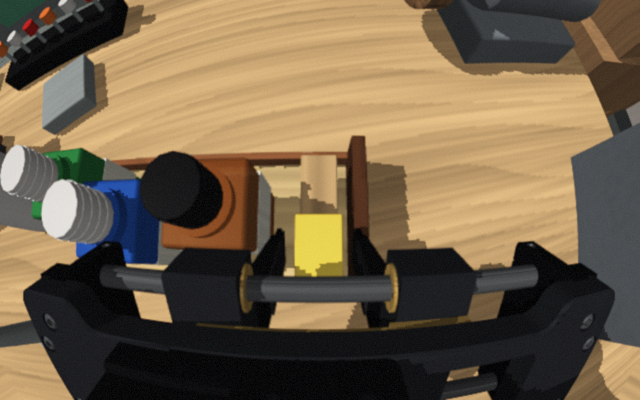

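Released with clearance on both sides; retract along the finger axis.

Request:
move_arm(targets=[[-0.004,0.001,0.009,0,0,0,-0.15],[-0.012,0.002,0.025,0,0,0,-0.15],[-0.024,0.005,0.05,0,0,0,-0.15],[-0.038,0.008,0.08,0,0,0,-0.15],[-0.052,0.011,0.11,0,0,0,-0.15],[-0.068,0.014,0.145,0,0,0,-0.15],[-0.085,0.017,0.18,0,0,0,-0.15],[-0.1,0.02,0.21,0,0,0,-0.15],[-0.1,0.02,0.23,0,0,0,-0.15],[-0.1,0.02,0.23,0,0,0,-0.15]])

```text
t: 24.05
eef_pos: [442.5, -305.5, 307.1]
tcp_rot: [3.137, 1.113, -0.21]
ft_force: [-0.3, 0.6, 0.2]
opening: 0.423
```

```bash
python3 shot.py v wrist side top
python3 - <<'E'
from plan import *
from cell import state
s=state();print(s["t"],s["joints"].round(2),s["ft_force"].round(1))
w=load("vside.npz"); crop(w["img"],290,220,400,380,4,"pics/v_s.png")
w=load("vtop.npz"); crop(w["img"],340,135,500,255,5,"pics/v_t.png")
w=load("vwrist.npz");C=w["cam_to_world"]
k=4;x0,y0,x1,y1=200,60,390,210
im=cv2.resize(w["img"][y0:y1,x0:x1],None,fx=k,fy=k,interpolation=cv2.INTER_CUBIC)
for pts in ([(-40,-107,64),(40,-107,64),(40,-83,64),(-40,-83,64)],[(-40,-107,106),(-6,-107,106),(-6,-83,106),(-40,-83,106)],[(-24.3,-57.7,106),(25.7,-57.7,106),(25.7,-7.7,106),(-24.3,-7.7,106)],[(-56,-118,58),(56,-118,58),(56,-128,58),(-56,-128,58)]):
    q=np.array([(fproj(w,Lw(p),C)-[x0,y0]+.5)*k for p in pts]).astype(int)
    cv2.polylines(im,[q],True,(255,0,255),1)
cv2.imwrite("pics/v_ov.png",im)
E
```

```text
24.2 [-0.87  0.14  1.92  0.4   0.76  0.66] [-0.7 -0.   0.4]
```

View pics/v_ov.png

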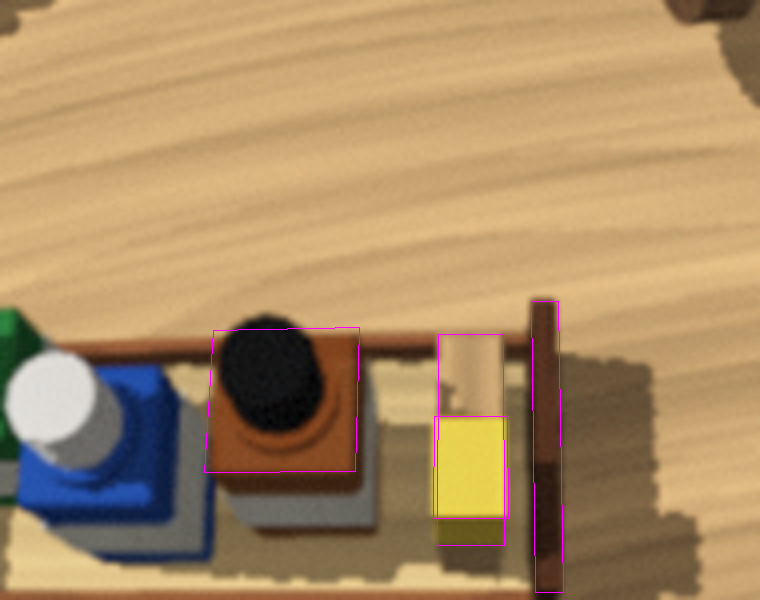

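View pics/v_s.png

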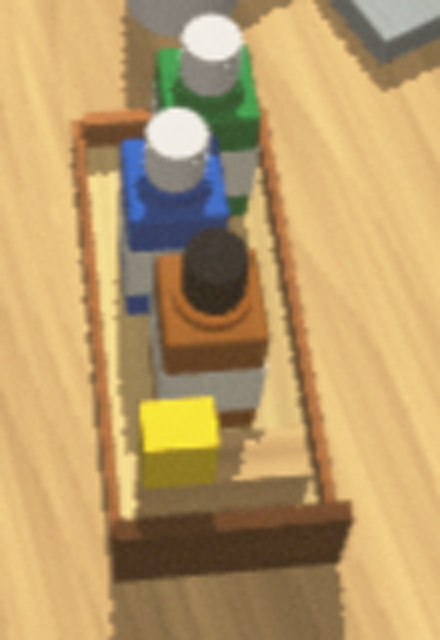

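View pics/v_t.png

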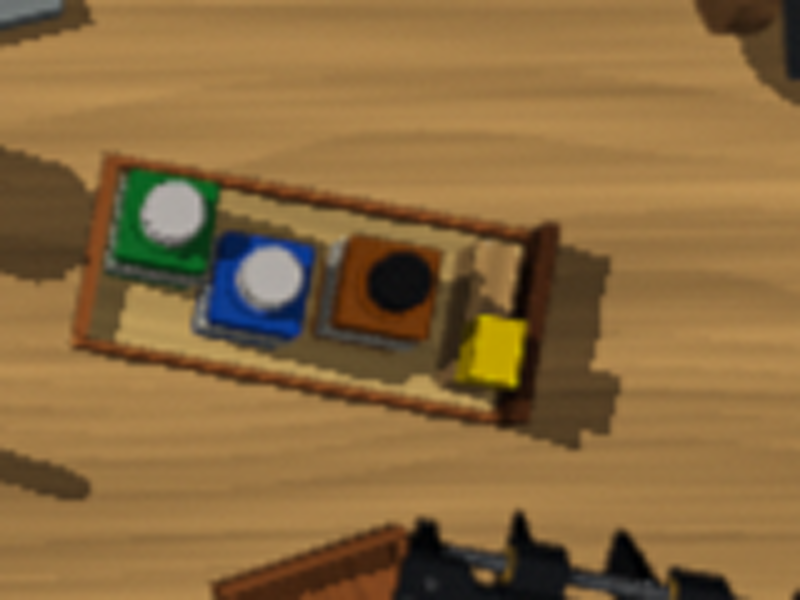

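View pics/vtop.png

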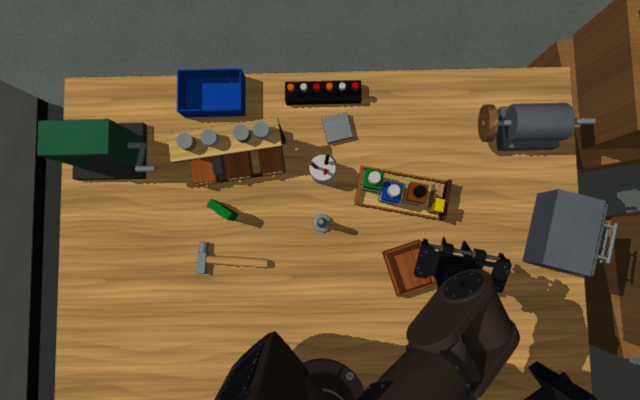

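```bash
python3 -c "
from cell import job_done,state
print(state()['ft_force'],job_done())"
```

```text
the job is handed in; nothing more can be done
[-0.73494127 -0.0393739   0.42173859] None
```

The amber bottle stands upright beside the blue one, and the yellow-tab end stop stands crosswise between it and the end rail. Both are released. I handed the job in at about 24 s of the 72 s; it reports no verdict.

- **Amber bottle:** I gripped it near its shoulder, lifted it clear of the rail, turned it 42° upright and set it on the lane floor. Measured in a wrist picture after release, it is at lane x ≈ 1 mm, y ≈ -33 mm.
- **End stop:** I gripped it by the yellow tab with the hand leaning back 26°. I lifted it about 56 mm straight out of the gap, pulled it out from under the ledge, and set it down upright at lane x ≈ 0, y ≈ -95 mm. The outline drawn for that pose matched the last wrist picture to about 1–2 mm.
- **Other things:** In the last top picture the green and blue bottles, grey block, cup, anvil, tray, mandrel and hammer look unmoved. I judged that by eye and did not measure each one. The hand is clear of everything, and the force reading is only noise, below 1 N.

Two checks did not agree:
- My first lane outline from the fixed cameras was several millimetres off along the lane, because I had misread the rail's edges. I corrected it and confirmed it with the wrist camera before the first grasp.
- The ledge's lower front edge sat higher in one wrist picture than my model drew it, which would put it further from the hand. I left that unresolved, since the error was on the safe side.

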